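# Ring-gauge the turned pins at the lathe bench

## Robot

A 6-joint arm with a two-finger parallel gripper is mounted at the origin on the work surface. World frame = base frame: x ahead of the robot, y to its left, z up, the work surface at z = 0. Lengths are in m, angles in rad, forces in N, time in s.
With the tool pointing down it reaches from about 0.35 to 0.875 m from the base axis. Payload 15.5 kg.
Tool frame: the origin (TCP) lies midway between the tips of the shut fingers; the grasp point (between the pads) lies 19 mm behind it; y points along the fingers, z is the direction in which the jaws open and shut, and the axes are right-handed (so a half turn about y gives the same grasp; the last joint's range is limited). The gripper opens to 85 mm and grips with 20 to 120 N. Pads are 22 mm wide; open, the fingers measure 114 mm over their backs; the gripper's body (76 mm by 85 mm) begins 54 mm behind the grasp point. The pads swing forward as they close: fully open they stand 13 mm farther back than shut.
Start: joints at [1.246, 0.494, 1.345, -0, 1.302, -0.096], TCP at [0.142, 0.609, 0.205] pointing down, gripper open.
Joint ranges: [-2.91, 2.91], [-0.82, 2.16], [0.22, 2.67], [-1.22, 4.37], [0.12, 2.79], [-3.08, 3.08]. Speed limits (rad/s): [1.89, 1.89, 2.57, 3.01, 3.01, 3.01].

## Interface

Orientations are given as a unit quaternion [w, x, y, z].
In Python, from bench import manip gives the robot as it stands.
- The arm moves only by the shell command python3 -m pendant 'ROWS' [OPENING]. ROWS is JSON, a list of rows, each a list of 2 entries, a list of its own where there are three numbers: the shift along the tool's x, y, z in m, then the turn, a rotation vector about the tool's x, y, z in rad. A call has exactly 10 rows; each row is the pose to reach, as a shift and turn from the pose commanded when the call began, along the tool's axes at that moment; what a row does not reach only later rows make up. A row lasts 1/12 s, in which the tool goes at most 41.7 mm and 7.16 degrees, less where a joint would pass 70% of its speed; a pose out of reach is approached as far as the arm can. A call with a gripper value outside its range is refused whole. OPENING is the finger opening in m, from 0 to 0.0854, set as the call begins (- or left out, the last holds). The fingers move at their own pace and stop on an object; the grip force is fixed at half the most. Time passes only in rows, so rows that repeat a pose let the fingers close, or fill a call up. It gives the time, the measured TCP pose, the force and the opening at its end, in the units of the state.
- manip.sense(): the state, without advancing time (a new reading comes with each control period).
- manip.capture(name): name is "scene" or "top"; returns the picture (384x512x3 uint8, red, green, blue); there is no depth.
- manip.camera_params(name): a dict with "mtx" (3x3 intrinsics, pixels), "dist" ([k1, k2, p1, p2, k3] as OpenCV has them; the pictures are not rectified), "R" (3x3) and "t" (3): a world point X has camera coordinates R X + t. Camera axes: x right, y down, z forward; pixel columns grow to the right and rows downward; lengths in m; the calibration is good to about 2 mm. A picture is of the moment at which its call begins. camera_params takes no time and is no camera call.
- manip.hand_in(): hands the job in, once; it reports no verdict.
The state is a dict: "time_s": time; "joint_positions": joint angles; "joint_velocities": joint speeds; "tau": joint torques, N m; "tcp_pos": TCP position; "tool_rot": TCP orientation; "wrist_force": force on the tool from outside, world axes, zero at the start; "ft_torque": the same for the moment, N m; "width": finger opening in m.
Only numpy, scipy, OpenCV 4.12 (cv2) and the standard library are available. Lean on these libraries where they do the work, as an engineer would, in place of code of your own. Each camera call takes 0.05 s, during which the arm holds its last target. There are 200 camera calls.

## Task

Clear the entry side of the ring gauge by nesting the empty parts cups that stand in front of it into the cup standing alone by the gauge's small-ring end, as one upright stack, and gauge every turned pin: give each its own row, pass it nose first through the shrinking rings until one stops it, and leave it lying in its row with its nose up against that ring. Leave the other things on the bench where they are.

Things in the scene. Friction and masses are not known exactly. Their poses are not given: they have to be found in the camera images.
- gauge: fixed ring gauge: grey base plate 200 x 210 x 12 mm with three equal parallel rows of five steel rings (8 mm wall, 10 mm thick). Origin at the plate's underside, on the middle row; x is the way pins are passed (big ring first), z up; rows at y = -72, 0, +72 mm; ring entry faces at x = -77, -41, -5, 31, 67 mm, bores 42, 33, 25, 17, 9 mm in diameter. The biggest rings' tops are 100 mm up.
- row0 (a point): entry of the row at gauge y = -72 mm: lowest point of the biggest ring's bore, on its entry face. All bores of the row have their lowest point on one level line 50 mm above the table, so a pin in them lies level, its underside on that line
- row1 (a point): entry of the row at gauge y = 0 mm: lowest point of the biggest ring's bore, on its entry face. All bores of the row have their lowest point on one level line 50 mm above the table, so a pin in them lies level, its underside on that line
- row2 (a point): entry of the row at gauge y = 72 mm: lowest point of the biggest ring's bore, on its entry face. All bores of the row have their lowest point on one level line 50 mm above the table, so a pin in them lies level, its underside on that line
- pin_thick: turned pin, 132 mm long: round shank 28 mm thick with a 2 mm chamfer at the nose, then a square steel butt 28 x 28 mm, 40 mm long. Origin in the middle of the butt, on the axis, 20 mm from the tail end; x points to the nose. Starts lying on the table, nose towards the gauge. Passes the first 2 rings of a row and is stopped by the next, 72 mm past the row's entry face. May be absent.
- pin_thick_nose (a point): centre of this pin's nose face, 112 mm from the pin's origin along its x
- pin_mid: turned pin, 168 mm long: round shank 20 mm thick with a 2 mm chamfer at the nose, then a square steel butt 20 x 20 mm, 40 mm long. Origin in the middle of the butt, on the axis, 20 mm from the tail end; x points to the nose. Starts lying on the table, nose towards the gauge. Passes the first 3 rings of a row and is stopped by the next, 108 mm past the row's entry face. May be absent.
- pin_mid_nose (a point): centre of this pin's nose face, 148 mm from the pin's origin along its x
- pin_thin: turned pin, 204 mm long: round shank 12 mm thick with a 2 mm chamfer at the nose, then a square steel butt 12 x 12 mm, 40 mm long. Origin in the middle of the butt, on the axis, 20 mm from the tail end; x points to the nose. Starts lying on the table, nose towards the gauge. Passes the first 4 rings of a row and is stopped by the next, 144 mm past the row's entry face. May be absent.
- pin_thin_nose (a point): centre of this pin's nose face, 184 mm from the pin's origin along its x
- cup_base: empty aluminium parts cup standing alone by the gauge's small-ring end. 66 mm tall, foot 34 mm across, tapering out to a lip 60 mm across, 13 mm high (53 to 66 mm up); mouth 53 mm wide, solid floor 22 mm thick, so each cup nested in another stands 22 mm higher. Origin at the centre of its underside, z up.
- cup_a: one of the empty aluminium parts cups that start in front of the gauge's entry side; same shape as cup_base. May be absent.
- cup_b: one of the empty aluminium parts cups that start in front of the gauge's entry side; same shape as cup_base. May be absent.
- cup_c: one of the empty aluminium parts cups that start in front of the gauge's entry side; same shape as cup_base. May be absent.
- caliper: bystander on the bench, to be left where it is: a 200 mm steel caliper lying at the far side
- chuck_key: bystander on the bench, to be left where it is: a T-shaped steel chuck key lying beyond the gauge, 100 mm
- v_block: bystander on the bench, to be left where it is: a dark steel V-block, 60 x 50 x 45 mm
- oil_bottle: bystander on the bench, to be left where it is: a white oil bottle, 150 mm tall
- file_brush: bystander on the bench, to be left where it is: a brush lying to the left of the gauge
- spanner: bystander on the bench, to be left where it is: a spanner lying at the far side
- slug: bystander on the bench, to be left where it is: a brass slug standing near the pins and cups, 40 mm in diameter, 35 mm tall

How it is judged:
At the end, for the whole second after the job is handed in: Cups present nested in cup_base, upright (0.12 rad), centred to 9 mm, 22 mm (-4/+5) apart, stack on the table. Each pin present in its own row, aligned to 0.15 rad, nose within 5 mm of the face of the ring that stops it and 8 mm of the row's middle. All at rest (angle between each of cup_base, cup_a, cup_b, cup_c's own z axis and vertical below 0.12 rad and height (world z) of cup_base below 0.009 m and horizontal distance between each of cup_a, cup_b, cup_c and cup_base below 0.009 m and linear speed of each of cup_a, cup_b, cup_c, pin_thick, pin_mid, pin_thin below 0.02 m/s and (z of cup_a in the frame of cup_base between 0.018 and 0.027 m or z of cup_a in the frame of cup_base between 0.04 and 0.049 m or z of cup_a in the frame of cup_base between 0.062 and 0.071 m) and (z of cup_b in the frame of cup_base between 0.018 and 0.027 m or z of cup_b in the frame of cup_base between 0.04 and 0.049 m or z of cup_b in the frame of cup_base between 0.062 and 0.071 m) and (z of cup_c in the frame of cup_base between 0.018 and 0.027 m or z of cup_c in the frame of cup_base between 0.04 and 0.049 m or z of cup_c in the frame of cup_base between 0.062 and 0.071 m) and x of pin_thick_nose in the frame of gauge between -0.01 and -0.001 m and z of pin_thick_nose in the frame of gauge between 0.048 and 0.08 m and (y of pin_thick_nose in the frame of gauge between -0.08 and -0.064 m or y of pin_thick_nose in the frame of gauge between -0.008 and 0.008 m or y of pin_thick_nose in the frame of gauge between 0.064 and 0.08 m) and angle between the x axis of each of pin_thick, pin_mid, pin_thin and the x axis of gauge, either way round below 0.15 rad and x of pin_mid_nose in the frame of gauge between 0.026 and 0.035 m and z of pin_mid_nose in the frame of gauge between 0.048 and 0.08 m and (y of pin_mid_nose in the frame of gauge between -0.08 and -0.064 m or y of pin_mid_nose in the frame of gauge between -0.008 and 0.008 m or y of pin_mid_nose in the frame of gauge between 0.064 and 0.08 m) and x of pin_thin_nose in the frame of gauge between 0.062 and 0.071 m and z of pin_thin_nose in the frame of gauge between 0.048 and 0.08 m and (y of pin_thin_nose in the frame of gauge between -0.08 and -0.064 m or y of pin_thin_nose in the frame of gauge between -0.008 and 0.008 m or y of pin_thin_nose in the frame of gauge between 0.064 and 0.08 m)); the robot touches nothing.
It fails at once if one of the other things on the bench is knocked away (moved more than 40 mm) (distance of any of caliper, chuck_key, v_block, oil_bottle, file_brush, spanner, slug from where it was at the start of the episode above 0.04 m).
Of pin_thick, pin_mid, pin_thin only 2 to 3 are there at a start; the rules pass over those that are not, and their reading is None.
Of cup_a, cup_b, cup_c only 2 to 3 are there at a start; the rules pass over those that are not, and their reading is None.
At some moment in a run one of pin_thick, pin_mid, pin_thin may be knocked a few centimetres aside while the robot is not near it.
Once in a run the grip may slacken for a moment while it holds something.
It also fails if it takes over 210 s, if anything falls off the work surface, if the arm or the gripper's body presses on something with over 40 N, if the wrist force passes 120 N, or if a joint passes its speed limit or range.

## Working session

There is one attempt and no reset: what is moved stays moved. The work goes in short steps, Python scripts to look and compute and a shell command to move; the robot and the scene stay as the last step left them, time stands still between calls to the robot, and variables do not carry over. Pictures are saved under pics/ and viewed, about 12 in all and at most 16, crops included, and the job is handed in when it is done.

```bash
mkdir -p pics; ls; python3 - <<'E'
from bench import manip
import cv2,numpy as np
np.set_printoptions(precision=4,suppress=True)
for n in("scene","top"):
    im=manip.capture(n); cv2.imwrite(f"pics/{n}0.png",im[:,:,::-1]); 
    cv2.imwrite(f"pics/{n}0b.png",cv2.resize(im[:,:,::-1],(800,600),interpolation=cv2.INTER_CUBIC))
    p=manip.camera_params(n); print(n,p)
s=manip.sense();print(s)
E
```

```text
pics
scene {'mtx': array([[418.3184,   0.    , 256.8302],
       [  0.    , 418.3184, 192.8047],
       [  0.    ,   0.    ,   1.    ]]), 'dist': array([-0.1071,  0.    ,  0.    ,  0.    ,  0.    ]), 'R': array([[ 0.8486,  0.5289,  0.0075],
       [ 0.4019, -0.6355, -0.6593],
       [-0.3439,  0.5625, -0.7519]]), 't': array([-0.5036, -0.136 ,  1.3834])}
top {'mtx': array([[348.3293,   0.    , 265.0768],
       [  0.    , 348.3293, 190.3612],
       [  0.    ,   0.    ,   1.    ]]), 'dist': array([-0.0487,  0.    ,  0.    ,  0.    ,  0.    ]), 'R': array([[-0.0282, -0.9991,  0.0305],
       [-0.9887,  0.0234, -0.1481],
       [ 0.1473, -0.0343, -0.9885]]), 't': array([0.0567, 0.5529, 1.0279])}
{'time_s': 0.1, 'joint_positions': array([ 1.2465,  0.4941,  1.3461,  0.    ,  1.3025, -0.0955]), 'joint_velocities': array([ 0.0008, -0.0007, -0.0005,  0.0011, -0.0001, -0.0015]), 'tau': array([  0.0005, -88.3594, -38.4565,  -0.0002,   0.0052,   0.0001]), 'tcp_pos': array([0.1416, 0.6084, 0.205 ]), 'tool_rot': array([-0.7021,  0.7029, -0.0808,  0.0806]), 'wrist_force': array([-0.3111,  0.3673,  0.0614]), 'ft_torque': array([ 0.0069,  0.0018, -0.0379]), 'width': 0.08514472604066281}
```

View pics/scene0b.png

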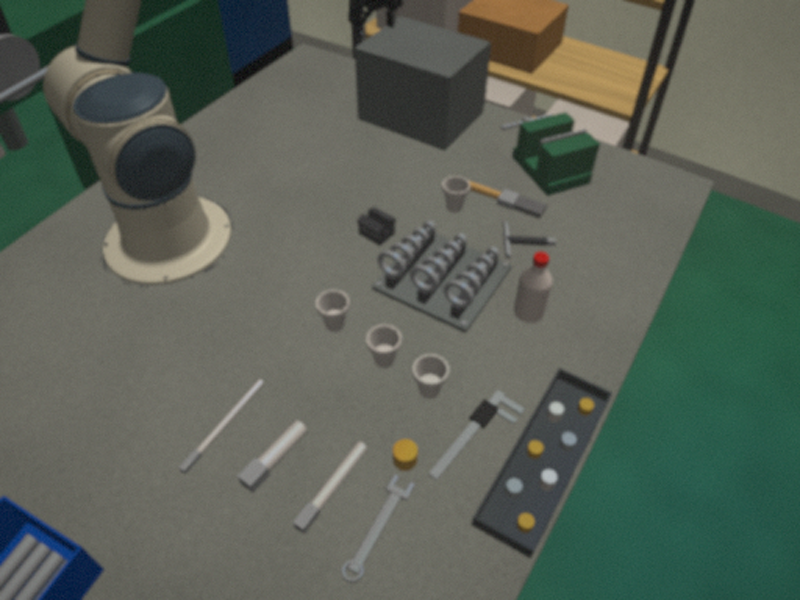

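View pics/top0b.png

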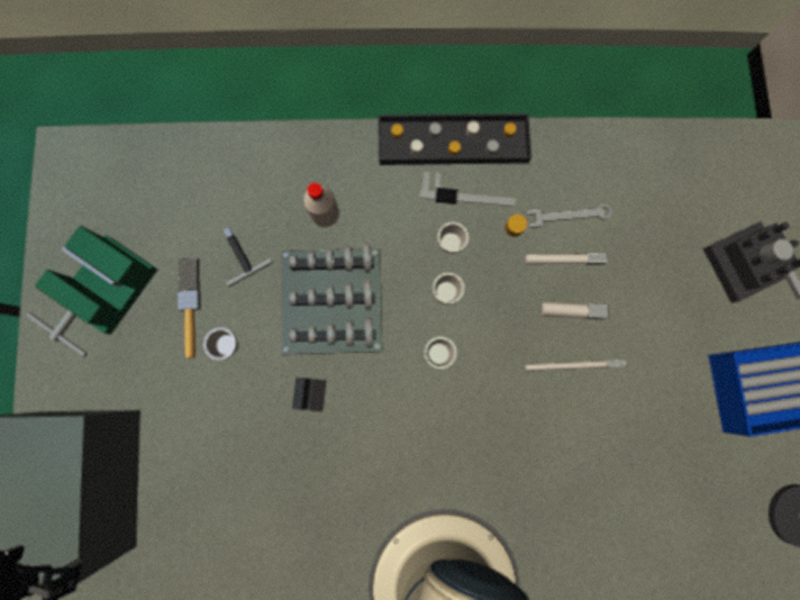

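Scene view: the arm is at upper left, with the gauge, its three cups and three pins in the middle. Top view (800x600): gauge at (330,300) with its big rings on the right, so gauge x ≈ world +y. The cups are at (453,237), (448,288) and (440,352), and cup_base is at (220,344). The pins point left: mid at y=258, thick at 310, thin at 365. All three cups and all three pins are present.

```bash
cat > h.py <<'E'
from bench import manip
import cv2,numpy as np
from scipy.spatial.transform import Rotation as Ro
np.set_printoptions(precision=4,suppress=True)
P={n:manip.camera_params(n) for n in("scene","top")}
def ray(n,uv,z):
    p=P[n]; u=cv2.undistortPoints(np.float64(uv).reshape(-1,1,2),p["mtx"],p["dist"]).reshape(-1,2)
    d=np.c_[u,np.ones(len(u))]@p["R"]; c=-p["R"].T@p["t"]
    return c+d*((z-c[2])/d[:,2])[:,None]
def proj(n,X):
    p=P[n]; return cv2.projectPoints(np.float64(X).reshape(-1,1,3),cv2.Rodrigues(p["R"])[0],p["t"],p["mtx"],p["dist"])[0].reshape(-1,2)
def grab(n,save=None):
    im=manip.capture(n)
    if save: cv2.imwrite(f"pics/{save}.png",im[:,:,::-1])
    return im
def crop(im,u0,v0,u1,v1,name,k=4):
    c=im[v0:v1,u0:u1,::-1]; cv2.imwrite(f"pics/{name}.png",cv2.resize(c,None,fx=k,fy=k,interpolation=cv2.INTER_CUBIC))
def blobs(im,thr,amin=20,box=None):
    g=cv2.GaussianBlur(im,(3,3),0).astype(int); m=(g.min(2)>thr).astype(np.uint8)
    if box: k=np.zeros_like(m);k[box[1]:box[3],box[0]:box[2]]=1;m*=k
    cs=cv2.findContours(m,cv2.RETR_EXTERNAL,cv2.CHAIN_APPROX_NONE)[0]
    return [c for c in cs if cv2.contourArea(c)>amin]
def st():
    s=manip.sense(); q=s["tool_rot"]; R=Ro.from_quat(q[[1,2,3,0]]); return s,s["tcp_pos"],R
E
python3 - <<'E'
from h import *
im=cv2.imread("pics/top0.png")[:,:,::-1]
print("bg",im[250:260,300:310].mean((0,1)), "pin",im[165,358],im[198,362],im[233,365],"butt",im[165,382])
for t in (115,130):
  for c in blobs(im,t,15,(120,90,420,260)):
    (cx,cy),(w,h),a=cv2.minAreaRect(c); print(t,round(cx,1),round(cy,1),round(w,1),round(h,1),round(a),ray("top",[[cx,cy]],0.01)[0,:2])
s,p,R=st();print(p,R.as_matrix())
crop(im,165,140,265,240,"gauge0",6)
cv2.imwrite("pics/right0.png",cv2.resize(im[130:245,260:410,::-1],None,fx=5,fy=5,interpolation=cv2.INTER_CUBIC))
E
```

```text
bg [112.65 112.47  96.16] pin [201 192 173] [193 183 167] [190 179 160] butt [144 142 135]
115 368.0 233.1 4.3 64.1 88 [ 0.4154 -0.2783]
115 281.5 225.5 21.0 21.0 90 [ 0.4469 -0.0068]
115 139.5 219.5 21.0 21.0 90 [0.4766 0.4335]
115 235.5 210.5 9.0 3.0 90 [0.4974 0.1354]
115 367.5 197.3 41.3 7.8 3 [ 0.5287 -0.2847]
115 122.5 191.5 11.0 5.0 90 [0.5657 0.4891]
115 222.5 187.0 8.0 3.0 90 [0.5726 0.1751]
115 234.5 186.0 10.0 3.0 90 [0.5749 0.1373]
115 286.5 183.5 19.0 21.0 90 [ 0.5791 -0.0273]
115 150.8 177.7 2.5 13.4 60 [0.6077 0.4009]
115 167.0 168.5 2.7 12.1 63 [0.6361 0.3502]
115 362.0 164.0 6.0 52.0 90 [ 0.6374 -0.2745]
115 234.5 161.5 9.0 3.0 90 [0.654  0.1361]
115 144.5 147.5 5.0 5.0 90 [0.7065 0.4233]
115 289.5 150.5 19.0 21.0 90 [ 0.6866 -0.0411]
115 362.1 138.0 10.1 48.0 87 [ 0.7244 -0.2814]
115 311.1 127.0 36.2 4.6 5 [ 0.7642 -0.1149]
115 196.2 128.4 10.7 5.4 63 [0.7664 0.2582]
115 279.5 114.5 9.0 3.0 90 [ 0.8086 -0.0131]
115 272.5 118.0 16.0 9.0 90 [0.797  0.0103]
115 315.0 92.5 4.0 5.0 0 [ 0.8837 -0.1341]
115 266.5 92.5 5.0 7.0 90 [0.8857 0.0273]
130 368.0 233.2 2.8 62.1 87 [ 0.4149 -0.2782]
130 280.8 226.3 12.7 12.0 45 [ 0.4446 -0.0044]
130 283.1 224.2 20.2 16.6 58 [ 0.4509 -0.0118]
130 140.0 219.5 21.0 20.0 90 [0.4765 0.4319]
130 367.0 197.6 40.2 6.3 3 [ 0.5277 -0.283 ]
130 122.0 191.5 9.0 4.0 90 [0.5657 0.4906]
130 287.8 186.4 13.7 19.3 66 [ 0.5698 -0.0312]
130 362.0 164.0 4.0 50.0 90 [ 0.6374 -0.2745]
130 291.1 153.3 13.4 18.7 50 [ 0.6771 -0.0459]
130 364.1 138.0 7.1 42.0 88 [ 0.7244 -0.2878]
130 311.0 127.0 34.2 2.6 5 [ 0.7643 -0.1146]
130 271.9 118.7 14.6 6.7 73 [0.7947 0.0124]
130 266.5 92.5 5.0 5.0 90 [0.8857 0.0273]
[0.1416 0.6084 0.205 ] [[ 0.974  -0.0003  0.2268]
 [-0.2268 -0.001   0.9739]
 [-0.0001 -1.     -0.0011]]
```

View pics/gauge0.png

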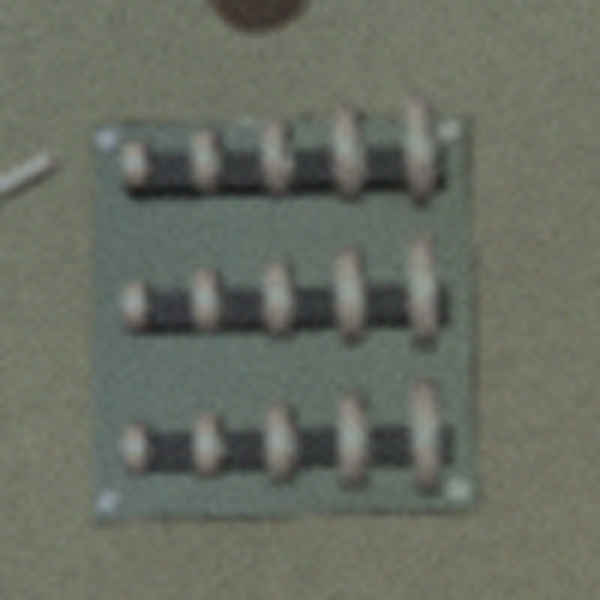

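View pics/right0.png

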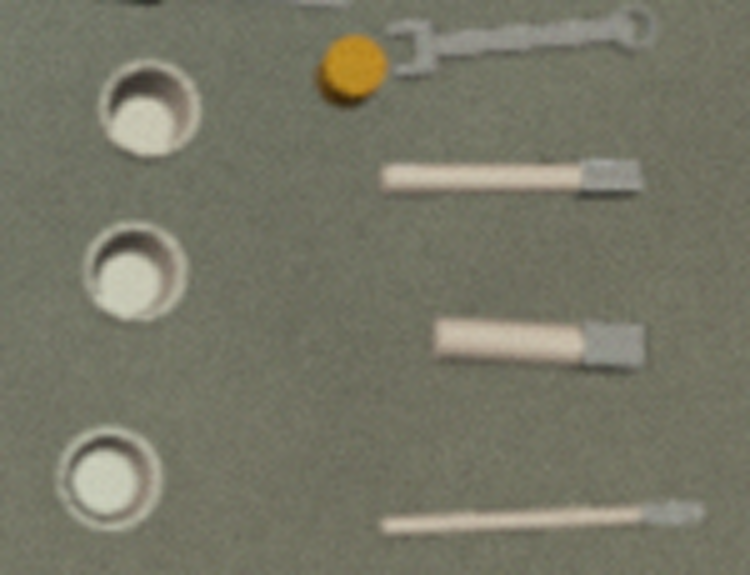

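The gauge crop shows the plate corners at about (97,121), (470,118), (477,515) and (97,520). In the right crop the cup lips centre at (150,108), (135,271) and (109,478), and the pins run from (381,178) to (641,176), (434,337) to (643,346) and (382,525) to (703,512).

```bash
cat > loc.py <<'E'
from h import *
def pins(im,box=(300,120,420,260)):
    # light shank + grey butt vs bench: brightness & blue excess relative to bench
    g=cv2.GaussianBlur(im,(3,3),0).astype(int); bl=g[:,:,2]
    m=(bl>118).astype(np.uint8); k=np.zeros_like(m);k[box[1]:box[3],box[0]:box[2]]=1;m*=k
    out=[]
    for c in cv2.findContours(m,cv2.RETR_EXTERNAL,cv2.CHAIN_APPROX_NONE)[0]:
        if cv2.contourArea(c)<60: continue
        mm=np.zeros_like(m);cv2.drawContours(mm,[c],-1,1,-1)
        v,u=np.nonzero(mm); q=np.c_[u,v].astype(float); ctr=q.mean(0); d=np.linalg.svd(q-ctr,full_matrices=False)[2][0]; d*=-np.sign(d[0]) # towards gauge (left)
        s=(q-ctr)@d; out.append((ctr,d,s.min()-.5,s.max()+.5,len(q)/(np.ptp(s)+1)))
    return out
if __name__=="__main__":
    im=cv2.imread("pics/top0.png")[:,:,::-1]; sc=cv2.imread("pics/scene0.png")[:,:,::-1]
    k=lambda L,s,o:(np.array(L,float)+.5)/s-.5+o
    C=ray("top",k([[97,121],[470,118],[477,515],[97,520]],6,[165,140]),.012)[:,:2]
    print("corners",C,"ctr",C.mean(0),"len",[np.linalg.norm(C[i]-C[i-1]) for i in range(4)])
    cu=k([[150,108],[135,271],[109,478]],5,[260,130]); print("cups",ray("top",cu,.066)[:,:2], "base",ray("top",[[139.5,219.7]],.066))
    for ctr,d,a,b,w in pins(im):
        t=w*0+.01; X=ray("top",[ctr+a*d,ctr+b*d],t); e=X[1]-X[0]
        print("pin px",ctr,w,"tail",X[0,:2],"nose",X[1,:2],"L",np.linalg.norm(e),"yaw",np.degrees(np.arctan2(e[1],e[0]))-90)
    # ring tops (scene consistency)
    print(proj("scene",np.c_[C,np.full(4,.012)])*800/512, proj("scene",ray("top",cu,.066))*800/512)
E
python3 loc.py
```

```text
corners [[0.6631 0.3065]
 [0.6603 0.1091]
 [0.4502 0.1095]
 [0.4525 0.305 ]] ctr [0.5565 0.2075] len [np.float64(0.21052902908541396), np.float64(0.19741643943064227), np.float64(0.21014042331913071), np.float64(0.19552003073624902)]
cups [[ 0.6694 -0.0351]
 [ 0.5688 -0.0221]
 [ 0.4452 -0.0021]] base [[0.4719 0.4152 0.066 ]]
pin px [368.2587 233.1776] 3.977532266427718 tail [ 0.4164 -0.3834] nose [ 0.4136 -0.1748] L 0.20871452509327315 yaw 0.7675445741151066
pin px [367.6237 197.5366] 6.793045140179693 tail [ 0.5228 -0.353 ] nose [ 0.533  -0.2166] L 0.1368318062451684 yaw -4.27706564250056
pin px [362.1014 164.7428] 5.306015885547061 tail [ 0.6338 -0.3587] nose [ 0.6362 -0.1877] L 0.17102713014710189 yaw -0.7748376652725284
pin px [361.9682 136.9682] 4.5032907951202725 tail [ 0.7333 -0.3638] nose [ 0.7227 -0.2005] L 0.16360486455022863 yaw 3.721638021439773
pin px [314.2656 127.3125] 4.219489542884778 tail [ 0.7575 -0.1753] nose [ 0.7685 -0.0765] L 0.09947507154160383 yaw -6.315835107275035
[[510.6473 265.5988]
 [463.2052 329.4262]
 [368.8915 284.666 ]
 [420.9619 228.1078]] [[429.2854 368.6324]
 [382.6823 337.9105]
 [331.363  301.6885]]
```

```bash
python3 - <<'E'
from h import *
for n,box in(("top",(170,150,255,235)),("scene",(225,135,340,220))):
    im=cv2.imread(f"pics/{n}0.png")[:,:,::-1].astype(np.float32); g=cv2.GaussianBlur(im,(0,0),1.0); r=g[:,:,2]/g[:,:,0]
    u0,v0,u1,v1=box; v=np.clip((r[v0:v1,u0:u1]-.7)/.6*255,0,255).astype(np.uint8)
    print(n,"bench",np.median(r[300:330,200:240]),"plate",np.median(r[195:200,195:215]) if n=="top" else 0)
    cv2.imwrite(f"pics/r_{n}.png",cv2.resize(v,None,fx=4,fy=4))
    if n=="top":
        W=[]
        nm=lambda a:a
        def edge(fixed,lo,hi,vert):
            pr=r[fixed,lo:hi] if vert else r[lo:hi,fixed]
            return pr
        # subpixel half-crossings
        b=np.median(r[300:330,200:240]); p=np.median(r[194:200,200:220]); h=(b+p)/2
        def cross(pr,lo):
            s=pr>h; i=np.nonzero(s[1:]!=s[:-1])[0]
            return [lo+j+(h-pr[j])/(pr[j+1]-pr[j]) for j in i[:1]]
        T=[[c,x] for c in range(190,232,2) for x in cross(r[150:163,c],150)]
        B=[[c,239-x] for c in range(190,240,2) for x in cross(r[239:218:-1,c],0)]
        L=[[x,c] for c in range(168,220,3) for x in cross(r[c,172:185],172)]
        Rr=[[252-x,c] for c in range(170,222,3) for x in cross(r[c,252:238:-1],0)]
        for nme,E in zip("TBLR",(T,B,L,Rr)):
            X=ray("top",E,.012)[:,:2]; i=0 if nme in"TB" else 1; f=np.polyfit(X[:,1-i],X[:,i],1); res=X[:,i]-np.polyval(f,X[:,1-i])
            k=abs(res-np.median(res))<.003; f=np.polyfit(X[k,1-i],X[k,i],1); print(nme,len(X),k.sum(),"slope",f[0],"at mid",np.polyval(f,.2075 if i==0 else .5565))
sc=cv2.imread("pics/scene0.png")[:,:,::-1]; crop(sc,225,130,340,220,"gs",6)
E
```

```text
top bench 0.856203 plate 1.0494311
T 20 17 slope 0.01515918403681552 at mid 0.6618339677446434
B 25 25 slope -0.018493023863704564 at mid 0.4528336349573529
L 18 18 slope 0.0016888382652201761 at mid 0.3095691186260067
R 18 18 slope 0.009646443244069956 at mid 0.11100987033425247
scene bench 0.9169873 plate 0
```

View pics/gs.png

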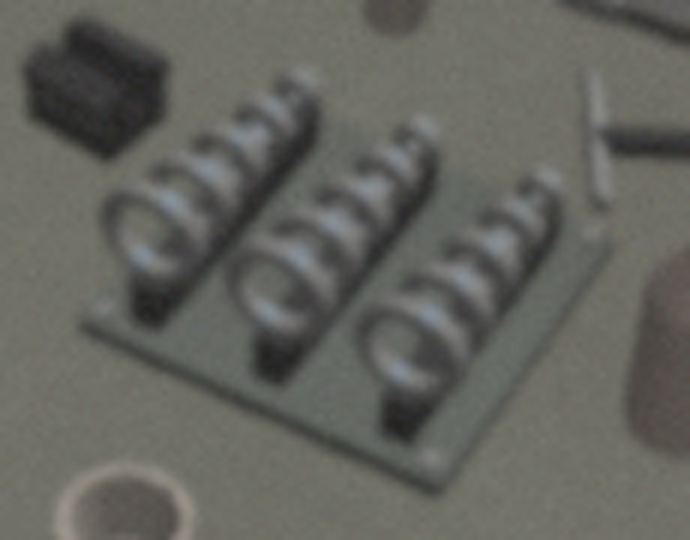

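The scene crop shows the big-ring bores centred at about (152,232), (278,293) and (405,350). The plate corners are at (82,320), (436,487) and (612,243).

```bash
python3 - <<'E'
from h import *
k=lambda L,s,o:(np.array(L,float)+.5)/s-.5+o
print(ray("scene",k([[152,232],[278,293],[405,350]],6,[225,130]),.071))
print(ray("scene",k([[82,320],[436,485],[612,241]],6,[225,130]),.012))
# top view: big ring visible ellipses; ring centre z .071, small ring centre z .0545
t=k([[423,148],[424,290],[427,438]],6,[165,140]); s=k([[133,160],[133,302],[133,447]],6,[165,140])
print(ray("top",t,.085)); print(ray("top",s,.06))
# expected projections of model (c=.5567,.2085) for comparison
for a in(0,):
  for gx in(-.072,.072):
    for gy in(-.072,0,.072):
      b={-.072:.042,.072:.009}[gx]; r=b/2+.008; zc=.05+b/2
      th=np.linspace(0,2*np.pi,40); 
      X=np.c_[.5567-gy+r*np.cos(th),np.full(40,.2085+gx),zc+r*np.sin(th)]
      q=(proj("top",X)-[165,140]+.5)*6-.5; print(gx,gy,"top box",q.min(0),q.max(0),end=" ")
      q=(proj("scene",X)-[225,130]+.5)*6-.5; print("scene box",q.min(0),q.max(0))
E
```

```text
[[0.4853 0.1337 0.071 ]
 [0.5589 0.1314 0.071 ]
 [0.6287 0.1318 0.071 ]]
[[0.4574 0.1105 0.012 ]
 [0.6615 0.1117 0.012 ]
 [0.662  0.3071 0.012 ]]
[[0.6279 0.1306 0.085 ]
 [0.5569 0.1312 0.085 ]
 [0.4843 0.1308 0.085 ]]
[[0.6307 0.2781 0.06  ]
 [0.5582 0.2777 0.06  ]
 [0.4856 0.2774 0.06  ]]
-0.072 -0.072 top box [408.997   94.8518] [416.0681 210.7422] scene box [356.5715 295.7006] [463.9913 390.8062]
-0.072 0 top box [411.097  236.4078] [418.1636 353.4213] scene box [228.3653 236.9686] [331.3093 331.435 ]
-0.072 0.072 top box [413.3359 380.9235] [420.3831 499.3023] scene box [105.0499 180.7028] [203.914  274.4878]
0.072 -0.072 top box [125.5464 141.6116] [135.0247 190.9161] scene box [520.1199 169.5014] [563.9811 208.8737]
0.072 0 top box [124.6415 281.7598] [134.2508 331.52  ] scene box [397.6668 117.6916] [439.8143 156.8163]
0.072 0.072 top box [123.9417 424.8058] [133.6708 475.1345] scene box [279.5284  67.9217] [320.0796 106.7527]
```

```bash
python3 -m pendant '[[[0,0,0],[0,-0.115,0]],[[0,0,0],[0,-0.2288,0]],[[0.04,0,-0.04],[0,-0.2288,0]],[[0.07,0,-0.07],[0,-0.2288,0]],[[0.1,0,-0.1],[0,-0.2288,0]],[[0.13,0,-0.13],[0,-0.2288,0]],[[0.16,0,-0.16],[0,-0.2288,0]],[[0.19,0,-0.19],[0,-0.2288,0]],[[0.19,0,-0.19],[0,-0.2288,0]],[[0.19,0,-0.19],[0,-0.2288,0]]]' 0.08; python3 - <<'E'
from h import *
s,p,R=st();print(p,R.as_matrix(),s["wrist_force"])
E
```

```text
time_s: 0.93
tcp_pos: [0.2851, 0.3774, 0.2054]
tool_rot: [-0.707, 0.708, -0.001, 0.001]
wrist_force: [-0.1, 0.1, 0.4]
width: 0.0799
[0.2851 0.3774 0.2054] [[ 1.     -0.0001  0.0031]
 [-0.0031 -0.0012  1.    ]
 [-0.0001 -1.     -0.0012]] [-0.1433  0.0699  0.3842]
```

```bash
python3 -m pendant '[[[0.025,0,-0.027],[0,0,0]],[[0.05,0,-0.054],[0,0,0]],[[0.075,0,-0.081],[0,0,0]],[[0.1,0,-0.108],[0,0,0]],[[0.125,0,-0.135],[0,0,0]],[[0.15,0,-0.162],[0,0,0]],[[0.175,0,-0.189],[0,0,0]],[[0.2,0,-0.216],[0,0,0]],[[0.225,0,-0.243],[0,0,0]],[[0.25,0,-0.27],[0,0,0]]]' 0.08; python3 -m pendant '[[[0.025,0,-0.027],[0,0,0]],[[0.05,0,-0.054],[0,0,0]],[[0.075,0,-0.081],[0,0,0]],[[0.1,0,-0.108],[0,0,0]],[[0.125,0,-0.135],[0,0,0]],[[0.135,0,-0.143],[0,0,0]],[[0.135,0,-0.143],[0,0,0]],[[0.135,0,-0.143],[0,0,0]],[[0.135,0,-0.143],[0,0,0]],[[0.135,0,-0.143],[0,0,0]]]' 0.08; python3 - <<'E'
from h import *
s,p,R=st();print(p,R.as_matrix(),s["wrist_force"])
E
```

```text
time_s: 1.77
tcp_pos: [0.5347, 0.1095, 0.2053]
tool_rot: [0.707, -0.707, 0.0, 0.0]
wrist_force: [0.4, 1.3, 0.1]
width: 0.08
time_s: 2.6
tcp_pos: [0.6681, -0.0313, 0.2055]
tool_rot: [0.707, -0.707, -0.0, 0.001]
wrist_force: [-0.4, 0.5, -0.3]
width: 0.08
[ 0.6681 -0.0313  0.2055] [[ 1.     -0.0005 -0.001 ]
 [ 0.001   0.0002  1.    ]
 [-0.0005 -1.      0.0002]] [-0.4248  0.4778 -0.3085]
```

```bash
python3 -m pendant '[[[0.0013,0.02,-0.004],[0,0,0]],[[0.0013,0.045,-0.004],[0,0,0]],[[0.0013,0.07,-0.004],[0,0,0]],[[0.0013,0.095,-0.004],[0,0,0]],[[0.0013,0.12,-0.004],[0,0,0]],[[0.0013,0.14,-0.004],[0,0,0]],[[0.0013,0.155,-0.004],[0,0,0]],[[0.0013,0.162,-0.004],[0,0,0]],[[0.0013,0.162,-0.004],[0,0,0]],[[0.0013,0.162,-0.004],[0,0,0]]]' 0.08; python3 -m pendant '[[[0,0,0],[0,0,0]],[[0,0,0],[0,0,0]],[[0,0,0],[0,0,0]],[[0,0,0],[0,0,0]],[[0,0,0],[0,0,0]],[[0,0,0],[0,0,0]],[[0,0,0],[0,0,0]],[[0,0,0],[0,0,0]],[[0,0,0],[0,0,0]],[[0,0,0],[0,0,0]]]' 0.045
python3 -m pendant '[[[0,-0.01,0],[0,0,0]],[[0,-0.025,0],[0,0,0]],[[0,-0.045,0],[0,0,0]],[[0,-0.065,0],[0,0,0]],[[0,-0.085,0],[0,0,0]],[[0,-0.105,0],[0,0,0]],[[0,-0.125,0],[0,0,0]],[[0,-0.145,0],[0,0,0]],[[0,-0.155,0],[0,0,0]],[[0,-0.155,0],[0,0,0]]]'
```

```text
time_s: 3.43
tcp_pos: [0.6701, -0.036, 0.0441]
tool_rot: [-0.707, 0.707, 0.0, -0.0]
wrist_force: [0.9, 0.3, 0.2]
width: 0.0797
time_s: 4.27
tcp_pos: [0.67, -0.0364, 0.0434]
tool_rot: [0.707, -0.707, 0.0, 0.0]
wrist_force: [0.0, -0.5, 0.1]
width: 0.0452
time_s: 5.1
tcp_pos: [0.6712, -0.0366, 0.2014]
tool_rot: [-0.707, 0.707, 0.002, 0.002]
wrist_force: [0.2, -0.2, -0.8]
width: 0.0449
```

```bash
python3 - <<'E'
from h import *
im=grab("scene","s1");t=grab("top","t1")
u,v=proj("scene",[.669,-.035,.2])[0].astype(int); a=im[max(0,v-50):v+75,max(0,u-60):u+60,::-1]
u,v=proj("top",[.669,-.035,.2])[0].astype(int); b=t[max(0,v-62):v+63,u-60:u+60,::-1]
z=lambda q:cv2.resize(q,(400,400),interpolation=cv2.INTER_CUBIC)
cv2.imwrite("pics/c1.png",np.hstack([z(a),z(b)]))
E
```

```text
(no output)
```

View pics/c1.png

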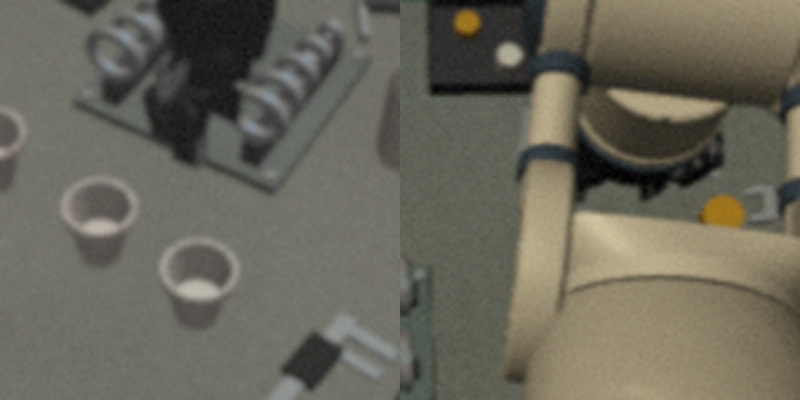

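The hand came up empty: it closed to 45 mm and the cup is still standing. I'll check whether the cup moved.

```bash
python3 - <<'E'
from h import *
a=cv2.imread("pics/scene0.png").astype(int);b=cv2.imread("pics/s1.png").astype(int)
d=cv2.GaussianBlur(np.abs(a-b).max(2).astype(np.float32),(5,5),0); print("diff around cup1",d[225:256,262:290].max(), "cup2",d[208:238,232:260].max(),d[255:380,230:330].max())
E
python3 -m pendant '[[[0,0.02,0],[0,0,0]],[[-0.001,0.045,0.001],[0,0,0]],[[-0.001,0.07,0.001],[0,0,0]],[[-0.001,0.095,0.001],[0,0,0]],[[-0.001,0.12,0.001],[0,0,0]],[[-0.001,0.14,0.001],[0,0,0]],[[-0.001,0.155,0.001],[0,0,0]],[[-0.001,0.165,0.001],[0,0,0]],[[-0.001,0.165,0.001],[0,0,0]],[[-0.001,0.165,0.001],[0,0,0]]]' 0.083; python3 -m pendant '[[[0,0,0],[0,0,0]],[[0,0,0],[0,0,0]],[[0,0,0],[0,0,0]],[[0,0,0],[0,0,0]],[[0,0,0],[0,0,0]],[[0,0,0],[0,0,0]],[[0,0,0],[0,0,0]],[[0,0,0],[0,0,0]],[[0,0,0],[0,0,0]],[[0,0,0],[0,0,0]]]' 0.05
```

```text
diff around cup1 5.0 cup2 4.90625 5.2382812
time_s: 6.03
tcp_pos: [0.6685, -0.0354, 0.0328]
tool_rot: [0.707, -0.707, 0.001, 0.001]
wrist_force: [1.1, -0.2, 0.5]
width: 0.0831
time_s: 6.87
tcp_pos: [0.6709, -0.0358, 0.037]
tool_rot: [-0.707, 0.707, 0.002, 0.002]
wrist_force: [-5.8, -0.8, 29.6]
width: 0.0502
```

```bash
python3 - <<'E'
from h import *
im=grab("scene","s2")
u,v=proj("scene",[.669,-.035,.06])[0].astype(int); crop(im,u-50,v-70,u+50,v+30,"c2",6); print(u,v)
s,p,R=st();print(p,s["wrist_force"],s["ft_torque"],s["width"])
E
```

```text
274 237
[ 0.6709 -0.0358  0.037 ] [-5.7215 -1.6022 29.8605] [-0.0858  0.9475 -0.1225] 0.05029921438141159
```

View pics/c2.png

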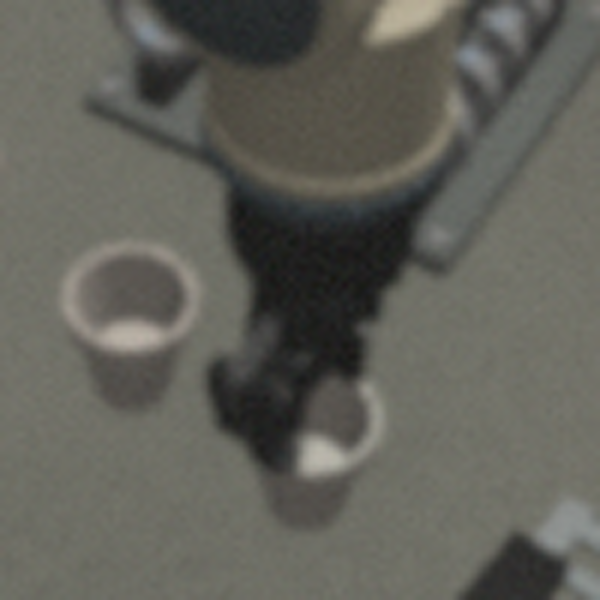

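The near finger sits over the lip's near-left part, and the lip's right edge is at (383,420) in the crop, so the tips press on the lip. I'll open, lift a little, and measure the cup against its first position.

```bash
python3 -m pendant '[[[0,0,0],[0,0,0]],[[0,0,0],[0,0,0]],[[0,0,0],[0,0,0]],[[0,0,0],[0,0,0]],[[0,0,0],[0,0,0]],[[0,-0.02,0],[0,0,0]],[[0,-0.05,0],[0,0,0]],[[0,-0.08,0],[0,0,0]],[[0,-0.11,0],[0,0,0]],[[0,-0.11,0],[0,0,0]]]' 0.085
python3 - <<'E'
from h import *
im=grab("scene","s3")
a=cv2.imread("pics/scene0.png")[:,:,::-1]
u,v=274,237
for q in(a,im):
    c=q[v-15:v+28,u-20:u+22].astype(np.float32).mean(2)
    m=(cv2.GaussianBlur(c,(3,3),0)>135)
    vv,uu=np.nonzero(m); print("bright ext u",uu.min()+u-20,uu.max()+u-20,"v",vv.min()+v-15,vv.max()+v-15,"mean",uu.mean()+u-20,vv.mean()+v-15,len(uu))
x=np.hstack([a[v-60:v+40,u-50:u+50],im[v-60:v+40,u-50:u+50]])[:,:,::-1]
cv2.imwrite("pics/c3.png",cv2.resize(x,None,fx=4,fy=4,interpolation=cv2.INTER_CUBIC))
E
```

```text
time_s: 7.75
tcp_pos: [0.6719, -0.0358, 0.1495]
tool_rot: [-0.707, 0.708, 0.003, 0.003]
wrist_force: [0.6, 0.0, 0.7]
width: 0.0855
bright ext u 264 286 v 230 245 mean 272.8 240.5625 80
bright ext u 264 286 v 230 245 mean 274.0444444444444 240.07777777777778 90
```

View pics/c3.png

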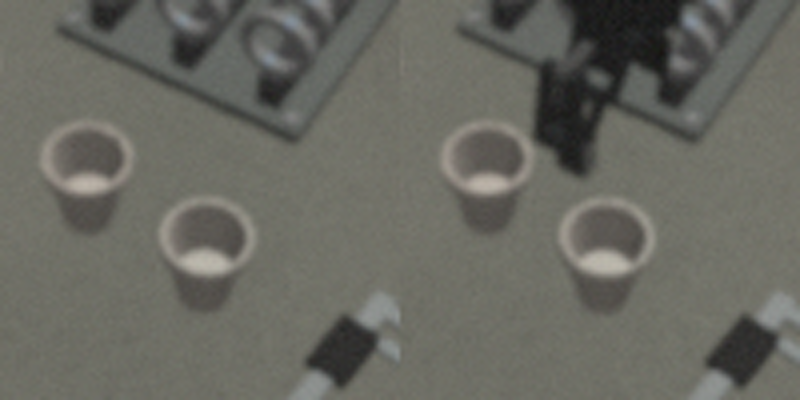

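The cup has not moved. The near fingertip shows at (580,170) in the right half, so I'll check its offset.

```bash
python3 - <<'E'
from h import *
tip=np.array([224+180/4,177+170/4])
for dz in(0,.013,.02,.03):print(dz,[proj("scene",[.6719,-.0358+s*.0427,.1495+dz])[0] for s in(-1,1)],tip)
t=grab("top","t2"); print(proj("top",[.6719,-.0358,.16]))
s,p,R=st();print(p,R.as_matrix(),s["joint_positions"])
E
```

```text
0 [array([267.8439, 228.6461]), array([285.4322, 205.2685])] [269.  219.5]
0.013 [array([267.9959, 225.3726]), array([285.743 , 201.9213])] [269.  219.5]
0.02 [array([268.079 , 223.5824]), array([285.9126, 200.0925])] [269.  219.5]
0.03 [array([268.1992, 220.9908]), array([286.1577, 197.4471])] [269.  219.5]
[[293.1816 141.6051]]
[ 0.6696 -0.0355  0.1446] [[ 1.      0.0022 -0.    ]
 [ 0.     -0.0003  1.    ]
 [ 0.0022 -1.     -0.0003]] [-0.1419  0.6136  1.2956 -0.      1.2301 -1.7128]
```

The tips stand about 27 mm behind the reported TCP, so I'll go lower.

```bash
python3 -m pendant '[[[0,0.015,0],[0,0,0]],[[0,0.035,0],[0,0,0]],[[0,0.055,0],[0,0,0]],[[0,0.075,0],[0,0,0]],[[0,0.09,0],[0,0,0]],[[0,0.105,0],[0,0,0]],[[0,0.115,0],[0,0,0]],[[0,0.122,0],[0,0,0]],[[0,0.122,0],[0,0,0]],[[0,0.122,0],[0,0,0]]]' 0.083; python3 -m pendant '[[[0,0,0],[0,0,0]],[[0,0,0],[0,0,0]],[[0,0,0],[0,0,0]],[[0,0,0],[0,0,0]],[[0,0,0],[0,0,0]],[[0,0,0],[0,0,0]],[[0,0,0],[0,0,0]],[[0,0,0],[0,0,0]],[[0,0,0],[0,0,0]],[[0,0,0],[0,0,0]]]' 0.05
```

```text
time_s: 8.68
tcp_pos: [0.6689, -0.0354, 0.0213]
tool_rot: [0.707, -0.707, 0.0, 0.0]
wrist_force: [0.4, 0.3, 0.2]
width: 0.0829
time_s: 9.52
tcp_pos: [0.67, -0.0354, 0.0231]
tool_rot: [-0.707, 0.707, 0.001, 0.001]
wrist_force: [-0.6, 1.6, 9.5]
width: 0.0601
```

```bash
python3 -m pendant '[[[0,-0.01,0],[0,0,0]],[[0,-0.025,0],[0,0,0]],[[0,-0.045,0],[0,0,0]],[[0,-0.065,0],[0,0,0]],[[0,-0.085,0],[0,0,0]],[[0,-0.105,0],[0,0,0]],[[0,-0.125,0],[0,0,0]],[[0,-0.145,0],[0,0,0]],[[0,-0.16,0],[0,0,0]],[[0,-0.16,0],[0,0,0]]]'
python3 -m pendant '[[[-0.005,0,0.011],[0,0,0]],[[-0.016,0,0.036],[0,0,0]],[[-0.03,0,0.068],[0,0,0]],[[-0.044,0,0.1],[0,0,0]],[[-0.058,0,0.132],[0,0,0]],[[-0.072,0,0.164],[0,0,0]],[[-0.086,0,0.196],[0,0,0]],[[-0.1,0,0.228],[0,0,0]],[[-0.11,0,0.25],[0,0,0]],[[-0.11,0,0.25],[0,0,0]]]'
python3 -m pendant '[[[-0.005,0,0.011],[0,0,0]],[[-0.016,0,0.036],[0,0,0]],[[-0.03,0,0.068],[0,0,0]],[[-0.044,0,0.1],[0,0,0]],[[-0.058,0,0.132],[0,0,0]],[[-0.072,0,0.164],[0,0,0]],[[-0.083,0,0.19],[0,0,0]],[[-0.088,0,0.2],[0,0,0]],[[-0.088,0,0.2],[0,0,0]],[[-0.088,0,0.2],[0,0,0]]]'
python3 - <<'E'
from h import *
t=grab("top","t3");s3=grab("scene","s4")
u,v=proj("scene",[.472,.415,.1])[0].astype(int); a=s3[v-60:v+40,u-50:u+50]
u,v=proj("top",[.472,.415,.1])[0].astype(int); b=t[v-50:v+50,u-50:u+50]
cv2.imwrite("pics/c4.png",cv2.resize(np.hstack([a,b])[:,:,::-1],None,fx=4,fy=4,interpolation=cv2.INTER_CUBIC))
s,p,R=st();print(p,s["width"])
E
```

```text
time_s: 10.35
tcp_pos: [0.6706, -0.0357, 0.186]
tool_rot: [-0.707, 0.707, 0.002, 0.002]
wrist_force: [0.6, 0.4, -0.7]
width: 0.0599
time_s: 11.18
tcp_pos: [0.5557, 0.2187, 0.1807]
tool_rot: [0.707, -0.707, -0.0, 0.002]
wrist_force: [-0.1, 0.4, -0.8]
width: 0.06
time_s: 12.02
tcp_pos: [0.4707, 0.4143, 0.181]
tool_rot: [-0.707, 0.707, 0.0, -0.0]
wrist_force: [0.3, 0.1, -1.3]
width: 0.0599
[0.4714 0.4134 0.1813] 0.06025987176137771
```

View pics/c4.png

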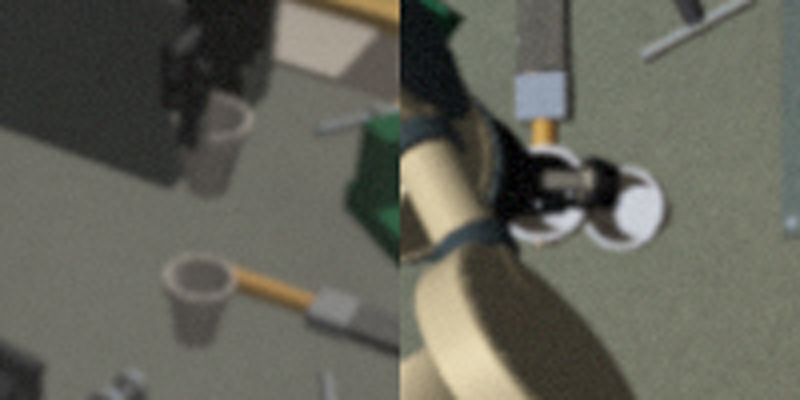

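The cup is held upright. In the left half of the crop the base lip centres at (200,277) and the held cup's lip at about (218,122); in the right half they are at (626,207) and (547,193).

```bash
python3 - <<'E'
from h import *
u,v=proj("scene",[.472,.415,.1])[0].astype(int); o=np.array([u-50,v-60])
f=lambda x,y:(np.array([[x,y]])+.5)/4-.5
print("base scene",ray("scene",f(200,277)+o,.066),"held",ray("scene",f(218,122)+o,.224))
u,v=proj("top",[.472,.415,.1])[0].astype(int); o=np.array([u-50,v-50])
print("base top",ray("top",f(226,207)+o,.066),"held",ray("top",f(147,193)+o,.224))
im=cv2.imread("pics/t3.png")[:,:,::-1]
# circle pts of base lip right side
E
```

```text
base scene [[0.4729 0.4141 0.066 ]] held [[0.4793 0.4093 0.224 ]]
base top [[0.4727 0.4104 0.066 ]] held [[0.471  0.4092 0.224 ]]
```

```bash
python3 -m pendant '[[[0.001,0.01,0],[0,0,0]],[[0.001,0.025,0],[0,0,0]],[[0.001,0.045,0],[0,0,0]],[[0.001,0.065,0],[0,0,0]],[[0.001,0.082,0],[0,0,0]],[[0.001,0.096,0],[0,0,0]],[[0.001,0.108,0],[0,0,0]],[[0.001,0.118,0],[0,0,0]],[[0.001,0.122,0],[0,0,0]],[[0.001,0.122,0],[0,0,0]]]'
python3 -m pendant '[[[0,0.002,0],[0,0,0]],[[0,0.004,0],[0,0,0]],[[0,0.006,0],[0,0,0]],[[0,0.008,0],[0,0,0]],[[0,0.01,0],[0,0,0]],[[0,0.012,0],[0,0,0]],[[0,0.0135,0],[0,0,0]],[[0,0.0135,0],[0,0,0]],[[0,0.0135,0],[0,0,0]],[[0,0.0135,0],[0,0,0]]]'
```

```text
time_s: 12.95
tcp_pos: [0.4718, 0.414, 0.0586]
tool_rot: [-0.707, 0.707, -0.001, -0.0]
wrist_force: [-1.0, 0.5, 0.0]
width: 0.0596
time_s: 13.78
tcp_pos: [0.472, 0.4146, 0.046]
tool_rot: [0.707, -0.707, -0.0, -0.0]
wrist_force: [1.0, 0.3, -1.2]
width: 0.06
```

```bash
python3 -m pendant '[[[0,0.0005,0],[0,0,0]],[[0,0.001,0],[0,0,0]],[[0,0.0015,0],[0,0,0]],[[0,0.002,0],[0,0,0]],[[0,0.0025,0],[0,0,0]],[[0,0.003,0],[0,0,0]],[[0,0.003,0],[0,0,0]],[[0,0.003,0],[0,0,0]],[[0,0.003,0],[0,0,0]],[[0,0.003,0],[0,0,0]]]'
python3 -m pendant '[[[0,0,0],[0,0,0]],[[0,0,0],[0,0,0]],[[0,0,0],[0,0,0]],[[0,0,0],[0,0,0]],[[0,0,0],[0,0,0]],[[0,0,0],[0,0,0]],[[0,0,0],[0,0,0]],[[0,-0.01,0],[0,0,0]],[[0,-0.03,0],[0,0,0]],[[0,-0.05,0],[0,0,0]]]' 0.08
```

```text
time_s: 14.62
tcp_pos: [0.4731, 0.4149, 0.045]
tool_rot: [0.708, -0.707, -0.001, -0.001]
wrist_force: [-2.1, -4.6, 26.8]
width: 0.0599
time_s: 15.45
tcp_pos: [0.4716, 0.4143, 0.0936]
tool_rot: [-0.707, 0.707, -0.0, -0.0]
wrist_force: [-0.4, 0.0, 0.0]
width: 0.08
```

```bash
python3 -m pendant '[[[0,-0.035,0],[0,0,0]],[[0,-0.07,0],[0,0,0]],[[0,-0.09,-0.02],[0,0,0]],[[0.01,-0.09,-0.055],[0,0,0]],[[0.02,-0.09,-0.09],[0,0,0]],[[0.03,-0.09,-0.125],[0,0,0]],[[0.035,-0.09,-0.16],[0,0,0]],[[0.04,-0.09,-0.195],[0,0,0]],[[0.05,-0.09,-0.23],[0,0,0]],[[0.05,-0.09,-0.23],[0,0,0]]]' 0.083
python3 -m pendant '[[[0.01,0,-0.035],[0,0,0]],[[0.02,0,-0.07],[0,0,0]],[[0.03,0,-0.105],[0,0,0]],[[0.04,0,-0.14],[0,0,0]],[[0.046,0,-0.175],[0,0,0]],[[0.047,0,-0.2],[0,0,0]],[[0.047,0,-0.206],[0,0,0]],[[0.047,0,-0.206],[0,0,0]],[[0.047,0,-0.206],[0,0,0]],[[0.047,0,-0.206],[0,0,0]]]'
```

```text
time_s: 16.28
tcp_pos: [0.5233, 0.1795, 0.1839]
tool_rot: [-0.707, 0.708, -0.001, 0.002]
wrist_force: [1.0, 0.2, 0.5]
width: 0.0832
time_s: 17.12
tcp_pos: [0.5689, -0.0203, 0.1833]
tool_rot: [0.707, -0.707, -0.0, 0.0]
wrist_force: [-0.3, 0.7, -0.3]
width: 0.0826
```

```bash
python3 -m pendant '[[[0,0.015,-0.002],[0,0,0]],[[0,0.04,-0.002],[0,0,0]],[[0,0.065,-0.002],[0,0,0]],[[0,0.09,-0.002],[0,0,0]],[[0,0.115,-0.002],[0,0,0]],[[0,0.135,-0.002],[0,0,0]],[[0,0.15,-0.002],[0,0,0]],[[0,0.161,-0.002],[0,0,0]],[[0,0.161,-0.002],[0,0,0]],[[0,0.161,-0.002],[0,0,0]]]' 0.083; python3 -m pendant '[[[0,0,0],[0,0,0]],[[0,0,0],[0,0,0]],[[0,0,0],[0,0,0]],[[0,0,0],[0,0,0]],[[0,0,0],[0,0,0]],[[0,0,0],[0,0,0]],[[0,0,0],[0,0,0]],[[0,0,0],[0,0,0]],[[0,0,0],[0,0,0]],[[0,0,0],[0,0,0]]]' 0.05
python3 -m pendant '[[[0,-0.01,0],[0,0,0]],[[0,-0.025,0],[0,0,0]],[[0,-0.045,0],[0,0,0]],[[0,-0.065,0],[0,0,0]],[[0,-0.085,0],[0,0,0]],[[0,-0.105,0],[0,0,0]],[[0,-0.125,0],[0,0,0]],[[0,-0.145,0],[0,0,0]],[[0,-0.16,0],[0,0,0]],[[0,-0.16,0],[0,0,0]]]'
```

```text
time_s: 17.95
tcp_pos: [0.569, -0.0227, 0.0221]
tool_rot: [0.707, -0.707, -0.0, 0.001]
wrist_force: [0.8, 0.2, 0.5]
width: 0.083
time_s: 18.78
tcp_pos: [0.5697, -0.0232, 0.0234]
tool_rot: [0.707, -0.707, -0.001, -0.001]
wrist_force: [-3.0, 3.6, 11.0]
width: 0.0585
time_s: 19.62
tcp_pos: [0.5706, -0.0237, 0.1861]
tool_rot: [-0.707, 0.707, 0.002, 0.002]
wrist_force: [1.1, -0.6, -1.4]
width: 0.0583
```

```bash

python3 -m pendant '[[[-0.003,-0.002,0.011],[0,0,0]],[[-0.008,-0.01,0.036],[0,0,0]],[[-0.015,-0.02,0.068],[0,0,0]],[[-0.022,-0.03,0.1],[0,0,0]],[[-0.029,-0.03,0.132],[0,0,0]],[[-0.036,-0.03,0.164],[0,0,0]],[[-0.043,-0.03,0.196],[0,0,0]],[[-0.05,-0.03,0.228],[0,0,0]],[[-0.055,-0.03,0.25],[0,0,0]],[[-0.055,-0.03,0.25],[0,0,0]]]'
python3 -m pendant '[[[-0.003,0,0.011],[0,0,0]],[[-0.008,0,0.036],[0,0,0]],[[-0.015,0,0.068],[0,0,0]],[[-0.022,0,0.1],[0,0,0]],[[-0.029,0,0.132],[0,0,0]],[[-0.036,0,0.164],[0,0,0]],[[-0.043,0,0.184],[0,0,0]],[[-0.043,0,0.188],[0,0,0]],[[-0.043,0,0.188],[0,0,0]],[[-0.043,0,0.188],[0,0,0]]]'
python3 - <<'E'
from h import *
t=grab("top","t5");s3=grab("scene","s5")
u,v=proj("scene",[.472,.415,.12])[0].astype(int); a=s3[v-60:v+40,u-50:u+50]; print(u-50,v-60)
u,v=proj("top",[.472,.415,.1])[0].astype(int); b=t[v-50:v+50,u-50:u+50]; print(u-50,v-50)
cv2.imwrite("pics/c5.png",cv2.resize(np.hstack([a,b])[:,:,::-1],None,fx=4,fy=4,interpolation=cv2.INTER_CUBIC))
s,p,R=st();print(p,s["width"])
E
```

```text
time_s: 20.45
tcp_pos: [0.5119, 0.2306, 0.2113]
tool_rot: [0.707, -0.707, -0.001, 0.002]
wrist_force: [-0.2, 0.8, -1.3]
width: 0.0586
time_s: 21.28
tcp_pos: [0.4709, 0.4139, 0.2116]
tool_rot: [-0.707, 0.707, -0.0, -0.0]
wrist_force: [-0.1, 0.2, -1.7]
width: 0.0586
242 44
85 168
[0.4713 0.4134 0.2119] 0.05856898868341019
```

View pics/c5.png

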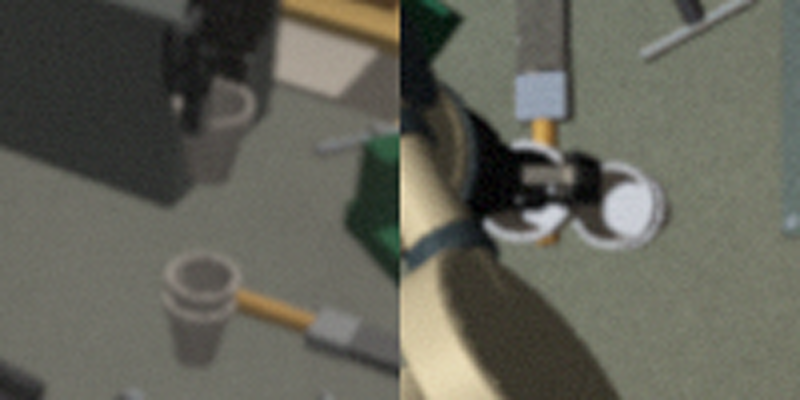

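The first cup is nested cleanly in the base, with its lip ring at (201,272). The second is held upright, lip centre at about (219,102) in the scene half and (128,192) in the top half.

```bash
python3 - <<'E'
from h import *
f=lambda x,y:(np.array([[x,y]])+.5)/4-.5
print(ray("scene",f(219,102)+[242,44],.2545),ray("top",f(128,192)+[85,168],.2545)); print("stack",ray("scene",f(201,276)+[242,44],.088),ray("top",f(221,204)+[85,168],.088))
E
```

```text
[[0.4742 0.4157 0.2545]] [[0.4692 0.4092 0.2545]]
stack [[0.4722 0.4139 0.088 ]] [[0.4733 0.407  0.088 ]]
```

```bash
python3 -m pendant '[[[0.001,0.01,0],[0,0,0]],[[0.001,0.025,0],[0,0,0]],[[0.001,0.045,0],[0,0,0]],[[0.001,0.065,0],[0,0,0]],[[0.001,0.085,0],[0,0,0]],[[0.001,0.1,0],[0,0,0]],[[0.001,0.115,0],[0,0,0]],[[0.001,0.128,0],[0,0,0]],[[0.001,0.134,0],[0,0,0]],[[0.001,0.134,0],[0,0,0]]]'
python3 -m pendant '[[[0,0.002,0],[0,0,0]],[[0,0.004,0],[0,0,0]],[[0,0.006,0],[0,0,0]],[[0,0.008,0],[0,0,0]],[[0,0.009,0],[0,0,0]],[[0,0.01,0],[0,0,0]],[[0,0.011,0],[0,0,0]],[[0,0.011,0],[0,0,0]],[[0,0.011,0],[0,0,0]],[[0,0.011,0],[0,0,0]]]'
```

```text
time_s: 22.22
tcp_pos: [0.4715, 0.4134, 0.0763]
tool_rot: [-0.707, 0.708, -0.001, -0.0]
wrist_force: [0.4, 0.1, -1.3]
width: 0.0586
time_s: 23.05
tcp_pos: [0.4724, 0.4148, 0.0675]
tool_rot: [0.707, -0.707, -0.0, -0.0]
wrist_force: [-0.2, -1.3, 5.0]
width: 0.0584
```

```bash
python3 -m pendant '[[[0,0.001,0],[0,0,0]],[[0,0.0015,0],[0,0,0]],[[0,0.0015,0],[0,0,0]],[[0,0.0015,0],[0,0,0]],[[0,0.0015,0],[0,0,0]],[[0,0.0015,0],[0,0,0]],[[0,0.0015,0],[0,0,0]],[[0,0.0015,0],[0,0,0]],[[0,0.0015,0],[0,0,0]],[[0,0.0015,0],[0,0,0]]]'
python3 -m pendant '[[[0,0,0],[0,0,0]],[[0,0,0],[0,0,0]],[[0,0,0],[0,0,0]],[[0,0,0],[0,0,0]],[[0,0,0],[0,0,0]],[[0,0,0],[0,0,0]],[[0,-0.01,0],[0,0,0]],[[0,-0.035,0],[0,0,0]],[[0,-0.07,0],[0,0,0]],[[0,-0.1,0],[0,0,0]]]' 0.083
python3 -m pendant '[[[0,-0.02,-0.02],[0,0,0]],[[0,-0.02,-0.055],[0,0,0]],[[-0.005,-0.02,-0.09],[0,0,0]],[[-0.01,-0.02,-0.125],[0,0,0]],[[-0.015,-0.02,-0.16],[0,0,0]],[[-0.02,-0.02,-0.195],[0,0,0]],[[-0.025,-0.02,-0.23],[0,0,0]],[[-0.027,-0.02,-0.265],[0,0,0]],[[-0.027,-0.02,-0.285],[0,0,0]],[[-0.027,-0.02,-0.285],[0,0,0]]]'
python3 -m pendant '[[[0,0,-0.025],[0,0,0]],[[0,0,-0.055],[0,0,0]],[[0,0,-0.085],[0,0,0]],[[0,0,-0.115],[0,0,0]],[[0,0,-0.13],[0,0,0]],[[0,0,-0.131],[0,0,0]],[[0,0,-0.131],[0,0,0]],[[0,0,-0.131],[0,0,0]],[[0,0,-0.131],[0,0,0]],[[0,0,-0.131],[0,0,0]]]'
```

```text
time_s: 23.88
tcp_pos: [0.4729, 0.4149, 0.0673]
tool_rot: [0.707, -0.707, -0.001, -0.001]
wrist_force: [-3.0, -4.1, 23.1]
width: 0.0584
time_s: 24.72
tcp_pos: [0.4719, 0.4145, 0.1676]
tool_rot: [-0.707, 0.707, -0.0, -0.0]
wrist_force: [0.3, 0.8, 0.2]
width: 0.0833
time_s: 25.55
tcp_pos: [0.4448, 0.1265, 0.1863]
tool_rot: [-0.707, 0.707, -0.001, 0.001]
wrist_force: [1.3, -0.1, -0.1]
width: 0.0832
time_s: 26.38
tcp_pos: [0.445, -0.0005, 0.1856]
tool_rot: [0.707, -0.707, -0.0, 0.0]
wrist_force: [-0.3, 0.1, -0.4]
width: 0.0833
```

```bash
python3 -m pendant '[[[0,0.015,-0.001],[0,0,0]],[[0,0.04,-0.001],[0,0,0]],[[0,0.065,-0.001],[0,0,0]],[[0,0.09,-0.001],[0,0,0]],[[0,0.115,-0.001],[0,0,0]],[[0,0.135,-0.001],[0,0,0]],[[0,0.15,-0.001],[0,0,0]],[[0,0.163,-0.001],[0,0,0]],[[0,0.163,-0.001],[0,0,0]],[[0,0.163,-0.001],[0,0,0]]]' 0.083; python3 -m pendant '[[[0,0,0],[0,0,0]],[[0,0,0],[0,0,0]],[[0,0,0],[0,0,0]],[[0,0,0],[0,0,0]],[[0,0,0],[0,0,0]],[[0,0,0],[0,0,0]],[[0,0,0],[0,0,0]],[[0,0,0],[0,0,0]],[[0,0,0],[0,0,0]],[[0,0,0],[0,0,0]]]' 0.05
python3 -m pendant '[[[0,-0.01,0],[0,0,0]],[[0,-0.025,0],[0,0,0]],[[0,-0.045,0],[0,0,0]],[[0,-0.07,0],[0,0,0]],[[0,-0.095,0],[0,0,0]],[[0,-0.12,0],[0,0,0]],[[0,-0.145,0],[0,0,0]],[[0,-0.17,0],[0,0,0]],[[0,-0.195,0],[0,0,0]],[[0,-0.2,0],[0,0,0]]]'
python3 -m pendant '[[[0.003,0,0.011],[0,0,0]],[[0.005,0,0.036],[0,0,0]],[[0.008,0,0.068],[0,0,0]],[[0.01,0,0.1],[0,0,0]],[[0.012,0,0.132],[0,0,0]],[[0.014,0,0.164],[0,0,0]],[[0.016,0,0.196],[0,0,0]],[[0.018,0,0.228],[0,0,0]],[[0.02,0,0.25],[0,0,0]],[[0.02,0,0.25],[0,0,0]]]'
```

```text
time_s: 27.22
tcp_pos: [0.4447, -0.0019, 0.0223]
tool_rot: [0.707, -0.707, 0.0, 0.001]
wrist_force: [0.3, 0.8, -0.6]
width: 0.0831
time_s: 28.05
tcp_pos: [0.4459, -0.0022, 0.0237]
tool_rot: [0.707, -0.707, -0.001, -0.001]
wrist_force: [-0.8, 4.7, 11.8]
width: 0.0581
time_s: 28.88
tcp_pos: [0.4465, -0.0025, 0.2267]
tool_rot: [-0.707, 0.707, 0.002, 0.002]
wrist_force: [0.8, 0.1, -0.5]
width: 0.0582
time_s: 29.72
tcp_pos: [0.4649, 0.2512, 0.2225]
tool_rot: [0.708, -0.707, -0.001, 0.001]
wrist_force: [-0.6, -1.4, -1.2]
width: 0.0584
```

```bash
python3 -m pendant '[[[0.002,0,0.02],[0,0,0]],[[0.004,0,0.05],[0,0,0]],[[0.006,0,0.08],[0,0,0]],[[0.007,0,0.11],[0,0,0]],[[0.007,0,0.14],[0,0,0]],[[0.007,0,0.16],[0,0,0]],[[0.007,0,0.1635],[0,0,0]],[[0.007,0,0.1635],[0,0,0]],[[0.007,0,0.1635],[0,0,0]],[[0.007,0,0.1635],[0,0,0]]]'
python3 - <<'E'
from h import *
t=grab("top","t6");s3=grab("scene","s6")
s,p,R=st();print(p,s["width"])
u,v=proj("scene",[.472,.415,.12])[0].astype(int); a=s3[v-60:v+40,u-50:u+50]; print(u-50,v-60)
u,v=proj("top",[.472,.415,.1])[0].astype(int); b=t[v-50:v+50,u-50:u+50]; print(u-50,v-50)
cv2.imwrite("pics/c6.png",cv2.resize(np.hstack([a,b])[:,:,::-1],None,fx=4,fy=4,interpolation=cv2.INTER_CUBIC))
E
```

```text
time_s: 30.55
tcp_pos: [0.472, 0.4099, 0.2225]
tool_rot: [-0.707, 0.707, -0.0, 0.0]
wrist_force: [-1.3, -1.0, -1.1]
width: 0.0583
[0.4721 0.41   0.2227] 0.058083538394353665
242 44
85 168
```

View pics/c6.png

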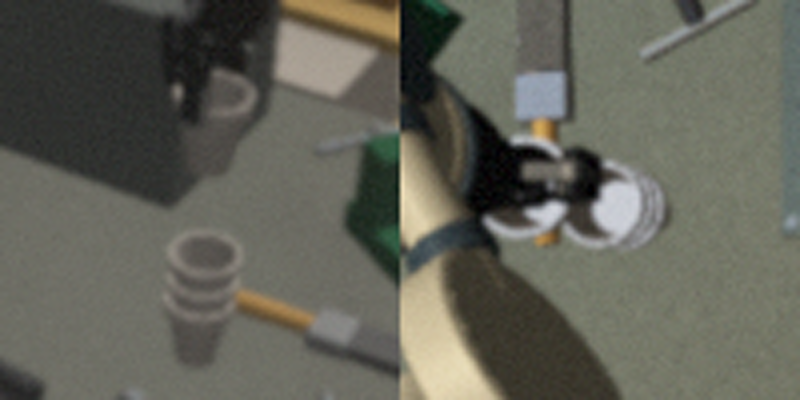

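Two cups are nested cleanly in the base (lips at about (204,255) and below), and the third is held above them. I'll lower it.

```bash
python3 -m pendant '[[[0,0.01,0.002],[0,0,0]],[[0,0.025,0.004],[0,0,0]],[[0,0.045,0.004],[0,0,0]],[[0,0.065,0.004],[0,0,0]],[[0,0.085,0.004],[0,0,0]],[[0,0.1,0.004],[0,0,0]],[[0,0.112,0.004],[0,0,0]],[[0,0.12,0.004],[0,0,0]],[[0,0.123,0.004],[0,0,0]],[[0,0.123,0.004],[0,0,0]]]'
python3 -m pendant '[[[0,0.002,0],[0,0,0]],[[0,0.004,0],[0,0,0]],[[0,0.006,0],[0,0,0]],[[0,0.008,0],[0,0,0]],[[0,0.009,0],[0,0,0]],[[0,0.01,0],[0,0,0]],[[0,0.011,0],[0,0,0]],[[0,0.011,0],[0,0,0]],[[0,0.011,0],[0,0,0]],[[0,0.011,0],[0,0,0]]]'
```

```text
time_s: 31.48
tcp_pos: [0.4718, 0.4147, 0.0988]
tool_rot: [-0.707, 0.707, -0.0, -0.0]
wrist_force: [-0.8, -0.4, -1.2]
width: 0.0581
time_s: 32.32
tcp_pos: [0.4726, 0.4153, 0.0897]
tool_rot: [0.707, -0.707, -0.001, -0.001]
wrist_force: [-2.0, -3.9, 14.2]
width: 0.0584
```

```bash
python3 -m pendant '[[[0,0,0],[0,0,0]],[[0,0,0],[0,0,0]],[[0,0,0],[0,0,0]],[[0,0,0],[0,0,0]],[[0,0,0],[0,0,0]],[[0,0,0],[0,0,0]],[[0,-0.01,0],[0,0,0]],[[0,-0.035,0],[0,0,0]],[[0,-0.07,0],[0,0,0]],[[0,-0.1,0],[0,0,0]]]' 0.083
python3 -m pendant '[[[0,-0.02,-0.03],[0,0.115,0]],[[0,-0.02,-0.06],[0,0.23,0]],[[0,-0.02,-0.09],[0,0.345,0]],[[0,-0.02,-0.12],[0,0.46,0]],[[0,-0.02,-0.15],[0,0.575,0]],[[0,-0.02,-0.18],[0,0.69,0]],[[0,-0.02,-0.21],[0,0.805,0]],[[0,-0.02,-0.24],[0,0.92,0]],[[0,-0.02,-0.27],[0,1.035,0]],[[0,-0.02,-0.3],[0,1.15,0]]]'
python3 -m pendant '[[[0,0,0],[0,0.11,0]],[[0,0,0],[0,0.22,0]],[[0,0,0],[0,0.33,0]],[[0,0,0],[0,0.421,0]],[[0,0,0],[0,0.421,0]],[[0,0,0],[0,0.421,0]],[[0,0,0],[0,0.421,0]],[[0,0,0],[0,0.421,0]],[[0,0,0],[0,0.421,0]],[[0,0,0],[0,0.421,0]]]' 0.05
python3 - <<'E'
from h import *
from loc import pins
s,p,R=st();print(p,R.as_matrix(),s["width"],s["joint_positions"])
t=grab("top","t7");sc=grab("scene","s7")
for ctr,d,a,b,w in pins(t):
    X=ray("top",[ctr+a*d,ctr+b*d],.01); e=X[1]-X[0]
    print("pin px",ctr,w,"tail",X[0,:2],"nose",X[1,:2],"L",np.linalg.norm(e),"yaw",np.degrees(np.arctan2(e[1],e[0]))-90)
cv2.imwrite("pics/c7.png",cv2.resize(np.hstack([sc,t])[:,:,::-1],(800,300),interpolation=cv2.INTER_AREA))
E
```

```text
time_s: 33.15
tcp_pos: [0.4719, 0.415, 0.1907]
tool_rot: [-0.707, 0.707, -0.0, -0.0]
wrist_force: [0.5, 0.1, 0.7]
width: 0.0831
time_s: 33.98
tcp_pos: [0.4719, 0.1137, 0.2093]
tool_rot: [0.593, -0.592, 0.386, -0.386]
wrist_force: [0.7, 0.0, -0.2]
width: 0.0829
time_s: 34.82
tcp_pos: [0.472, 0.1151, 0.2085]
tool_rot: [0.5, -0.5, 0.5, -0.5]
wrist_force: [0.2, 0.2, 0.5]
width: 0.0501
[0.472  0.1151 0.2085] [[ 0.0009  0.      1.    ]
 [-1.      0.      0.0009]
 [-0.     -1.      0.    ]] 0.05009351154574582 [0.1162 0.2954 1.6743 0.     1.1719 0.1154]
pin px [368.0507 233.1751] 3.4382256992421705 tail [ 0.4161 -0.3802] nose [ 0.414  -0.1779] L 0.20227118615078815 yaw 0.5971783943094806
pin px [367.6989 197.5204] 6.520944655518748 tail [ 0.523 -0.35 ] nose [ 0.533  -0.2168] L 0.13357583589031372 yaw -4.296067580559068
pin px [362.0772 164.6585] 4.730057419006072 tail [ 0.6345 -0.3587] nose [ 0.636  -0.1877] L 0.17105116472510012 yaw -0.4837539574891565
pin px [361.4551 136.8263] 3.566006650253567 tail [ 0.7343 -0.3604] nose [ 0.723  -0.2039] L 0.15691904402323692 yaw 4.156545360154496
pin px [314.0777 127.2524] 3.5097845718840093 tail [ 0.7578 -0.1724] nose [ 0.7687 -0.0768] L 0.09621705115081004 yaw -6.490692765694064
```

View pics/c7.png

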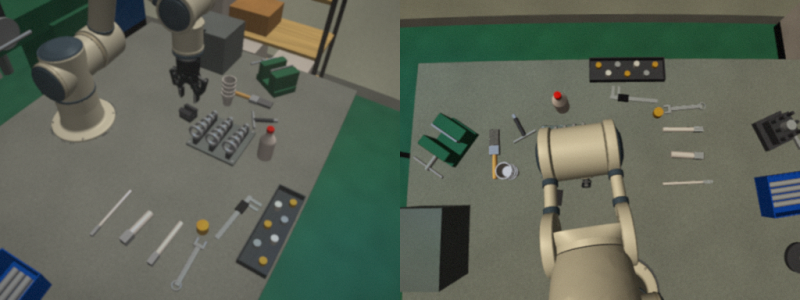

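The stack of four stands by the gauge and all three pins lie undisturbed. Next is pin_thick into the middle row.

```bash
python3 -m pendant '[[[0.02,0,0],[0,0,0]],[[0.05,0,0.01],[0,0,0]],[[0.085,0,0.02],[0,0,0]],[[0.12,0,0.025],[0,0,0]],[[0.155,0,0.03],[0,0,0]],[[0.19,0,0.035],[0,0,0]],[[0.225,0,0.04],[0,0,0]],[[0.26,0,0.045],[0,0,0]],[[0.29,0,0.05],[0,0,0]],[[0.3,0,0.052],[0,0,0]]]' 0.055
python3 -m pendant '[[[0.02,0,0],[0,0.075,0]],[[0.05,0.01,0],[0,0.075,0]],[[0.085,0.03,0],[0,0.075,0]],[[0.12,0.06,0],[0,0.075,0]],[[0.1425,0.09,0],[0,0.075,0]],[[0.1425,0.12,0],[0,0.075,0]],[[0.1425,0.15,0],[0,0.075,0]],[[0.1425,0.155,0],[0,0.075,0]],[[0.1425,0.155,0],[0,0.075,0]],[[0.1425,0.155,0],[0,0.075,0]]]'
python3 - <<'E'
from h import *
s,p,R=st();print(p,s["wrist_force"]); d=np.array([.524,-.3275,-.008])-p; print(R.inv().apply(d))
E
```

```text
time_s: 35.75
tcp_pos: [0.5244, -0.1889, 0.2084]
tool_rot: [-0.499, 0.5, -0.5, 0.501]
wrist_force: [0.1, 0.1, -0.9]
width: 0.0548
time_s: 36.58
tcp_pos: [0.5245, -0.3273, 0.0546]
tool_rot: [-0.481, 0.481, -0.518, 0.519]
wrist_force: [0.0, 0.1, 0.5]
width: 0.0551
[ 0.5245 -0.3273  0.0546] [0.0182 0.0941 0.5203]
[ 0.0002  0.0626 -0.0006]
```

```bash
python3 -m pendant '[[[0,0.01,0],[0,0,0]],[[0,0.02,0],[0,0,0]],[[0,0.03,0],[0,0,0]],[[0,0.04,0],[0,0,0]],[[0,0.047,0],[0,0,0]],[[0,0.053,0],[0,0,0]],[[0,0.058,0],[0,0,0]],[[0,0.0625,0],[0,0,0]],[[0,0.0625,0],[0,0,0]],[[0,0.0625,0],[0,0,0]]]'
python3 -m pendant '[[[0,0,0],[0,0,0]],[[0,0,0],[0,0,0]],[[0,0,0],[0,0,0]],[[0,0,0],[0,0,0]],[[0,0,0],[0,0,0]],[[0,0,0],[0,0,0]],[[0,0,0],[0,0,0]],[[0,0,0],[0,0,0]],[[0,0,0],[0,0,0]],[[0,0,0],[0,0,0]]]' 0.02
```

```text
time_s: 37.42
tcp_pos: [0.5239, -0.3274, -0.0091]
tool_rot: [0.481, -0.481, 0.519, -0.518]
wrist_force: [0.1, 1.0, -0.2]
width: 0.0551
time_s: 38.25
tcp_pos: [0.5241, -0.3276, -0.0084]
tool_rot: [-0.481, 0.481, -0.518, 0.519]
wrist_force: [-1.6, 1.2, 5.8]
width: 0.0263
```

```bash
python3 -m pendant '[[[0,-0.006,0],[0,0,0]],[[0,-0.016,0],[0,0,0]],[[0,-0.028,0],[0,-0.02,0]],[[0,-0.04,0],[0,-0.04,0]],[[0,-0.052,0],[0,-0.06,0]],[[0,-0.062,0],[0,-0.075,0]],[[0,-0.07,0],[0,-0.075,0]],[[0,-0.073,0],[0,-0.075,0]],[[0,-0.073,0],[0,-0.075,0]],[[0,-0.073,0],[0,-0.075,0]]]'
python3 -m pendant '[[[-0.01,0,0.003],[0,0,0]],[[-0.03,0,0.008],[0,0,0]],[[-0.06,0,0.014],[0,0,0]],[[-0.09,0,0.02],[0,0,0]],[[-0.12,0,0.026],[0,0,0]],[[-0.15,0,0.032],[0,0,0]],[[-0.18,0,0.033],[0,0,0]],[[-0.2,0,0.033],[0,0,0]],[[-0.21,0,0.033],[0,0,0]],[[-0.21,0,0.033],[0,0,0]]]'
cat > nose.py <<'E'
from h import *
import sys
# pictures + crops of the held pin's neighbourhood; usage nose.py tag y0
tag=sys.argv[1]; yc=float(sys.argv[2]); xc=float(sys.argv[3])
s,p,R=st();print(p,R.as_matrix().ravel(),s["width"],s["wrist_force"])
t=grab("top","T"+tag);sc=grab("scene","S"+tag)
u,v=proj("scene",[xc,yc,.06])[0].astype(int); a=sc[v-50:v+50,u-50:u+50]; print("scene off",u-50,v-50)
u,v=proj("top",[xc,yc,.06])[0].astype(int); b=t[v-50:v+50,u-50:u+50]; print("top off",u-50,v-50)
cv2.imwrite(f"pics/v{tag}.png",cv2.resize(np.hstack([a,b])[:,:,::-1],None,fx=4,fy=4,interpolation=cv2.INTER_CUBIC))
E
python3 nose.py a 0.0 0.557
```

```text
time_s: 39.08
tcp_pos: [0.5238, -0.3273, 0.0638]
tool_rot: [0.5, -0.5, 0.5, -0.5]
wrist_force: [-0.2, -0.1, -3.0]
width: 0.0259
time_s: 39.92
tcp_pos: [0.5564, -0.115, 0.0635]
tool_rot: [-0.5, 0.501, -0.5, 0.499]
wrist_force: [0.5, -0.3, -2.4]
width: 0.0264
[ 0.5564 -0.115   0.0635] [ 0.002  -0.0014  1.     -1.      0.0007  0.002  -0.0007 -1.     -0.0014] 0.026433141612376802 [ 0.465  -0.3061 -2.3694]
scene off 195 160
top off 229 138
```

View pics/va.png

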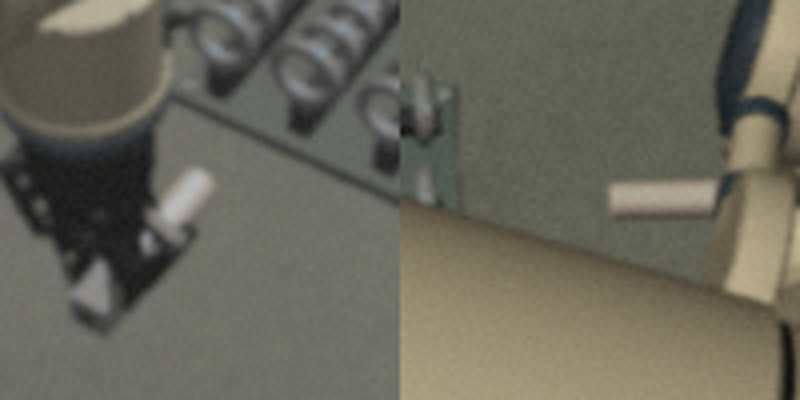

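The pin is held level, with the shank running straight from (610,198) towards the hand in the top half and its nose at about (205,178) in the scene half. I'll triangulate the nose by script from here.

```bash
cat > tri.py <<'E'
from h import *
def shank(n,im,nose,L,r):
    """axis & nose px of bright shank near expected nose position (world); L visible length, r radius"""
    A=proj(n,[nose,np.array(nose)-[0,L,0]]); d=(A[0]-A[1]); l=np.linalg.norm(d); d/=l; nn=np.array([-d[1],d[0]])
    w=r*l/L+5
    g=cv2.GaussianBlur(im,(3,3),0).astype(np.float32)[:,:,0]
    s=np.arange(-l*.9,18,.25); e=np.arange(-w,w+.1,.25)
    q=A[0]+s[:,None,None]*d+e[None,:,None]*nn
    v=cv2.remap(g,q[...,0].astype(np.float32),q[...,1].astype(np.float32),cv2.INTER_LINEAR)
    return s,e,v,A[0],d,nn
def find(n,im,nose,L,r):
    s,e,v,a,d,nn=shank(n,im,nose,L,r); m=v>(np.percentile(v,97)+np.median(g:=v[-30:]))/2
    k=np.nonzero(m.mean(1)>.15)[0]; se=s[k.max()]
    cs=[(s[i],e[m[i]].mean()) for i in range(len(s)) if se-8<s[i]<se-1 and m[i].any()]
    f=np.polyfit(*np.array(cs).T,1); c=np.polyval(f,se)
    return a+se*d+c*nn, f[0]
def tri(pt):
    M=[];b=[]
    A=[]
    for n,uv in pt.items():
        p=P[n];x,y=cv2.undistortPoints(np.float64([[uv]]),p["mtx"],p["dist"])[0,0]
        R,t=p["R"],p["t"]
        M+= [R[0]-x*R[2],R[1]-y*R[2]]; b+=[x*t[2]-t[0],y*t[2]-t[1]]
    X,res,_,_=np.linalg.lstsq(np.array(M),np.array(b),rcond=None); return X,res
E
python3 - <<'E'
from tri import *
im={n:cv2.imread(f"pics/{f}a.png")[:,:,::-1].copy() for n,f in(("top","T"),("scene","S"))}
ex=[.556,-.003,.0855]; pt={}
for n in im:
    pt[n],sl=find(n,im[n],ex,.045,.014); print(n,pt[n],proj(n,ex),sl)
print(tri(pt))
E
```

```text
top [281.0892 186.6581] [[280.901  187.1211]] 0.0009157509157509294
scene [245.9331 202.9263] [[244.6993 205.0687]] 0.035103785103785055
(array([ 0.5574, -0.0019,  0.0939]), array([0.]))
```

```bash
python3 -m pendant '[[[-0.01,0.004,0],[0,0,0]],[[-0.025,0.01,0],[0,0,0]],[[-0.045,0.016,0],[0,0,0]],[[-0.065,0.02,0],[0,0,0]],[[-0.085,0.02,0],[0,0,0]],[[-0.1,0.02,0],[0,0,0]],[[-0.112,0.02,0],[0,0,0]],[[-0.118,0.02,0],[0,0,0]],[[-0.12,0.02,0],[0,0,0]],[[-0.12,0.02,0],[0,0,0]]]'
python3 - <<'E'
from tri import *
s,p,R=st();print(p,s["wrist_force"])
ex=p+[0,.112,.0225]; pt={}
for n in("top","scene"):
    im=grab(n,"i_"+n); pt[n],sl=find(n,im,ex,.045,.014); print(n,pt[n],proj(n,ex),sl)
print(tri(pt))
E
```

```text
time_s: 40.85
tcp_pos: [0.5571, 0.0024, 0.044]
tool_rot: [-0.5, 0.5, -0.5, 0.5]
wrist_force: [0.3, -0.1, -2.3]
width: 0.0264
[0.5571 0.0024 0.044 ] [ 0.2701 -0.1329 -2.2802]
top [241.0207 188.5629] [[241.2134 188.6709]] -0.04242979242979241
scene [268.8484 180.3957] [[267.301  182.8992]] 0.03266178266178263
(array([0.5581, 0.1161, 0.0754]), array([0.]))
```

```bash
python3 -m pendant '[[[-0.005,0,0],[0,0,0]],[[-0.01,0,0],[0,0,0]],[[-0.015,0,0],[0,0,0]],[[-0.02,0,0],[0,0,0]],[[-0.025,0,0],[0,0,0]],[[-0.03,0,0],[0,0,0]],[[-0.035,0,0],[0,0,0]],[[-0.04,0,0],[0,0,0]],[[-0.042,0,0],[0,0,0]],[[-0.042,0,0],[0,0,0]]]'
python3 -m pendant '[[[-0.003,0,0],[0,0,0]],[[-0.006,0,0],[0,0,0]],[[-0.009,0,0],[0,0,0]],[[-0.012,0,0],[0,0,0]],[[-0.015,0,0],[0,0,0]],[[-0.018,0,0],[0,0,0]],[[-0.018,0,0],[0,0,0]],[[-0.018,0,0],[0,0,0]],[[-0.018,0,0],[0,0,0]],[[-0.018,0,0],[0,0,0]]]'
```

```text
time_s: 41.78
tcp_pos: [0.557, 0.0451, 0.044]
tool_rot: [-0.5, 0.5, -0.5, 0.5]
wrist_force: [0.0, -0.2, -2.3]
width: 0.0264
time_s: 42.62
tcp_pos: [0.557, 0.0625, 0.044]
tool_rot: [0.5, -0.5, 0.5, -0.5]
wrist_force: [1.4, 1.1, -2.6]
width: 0.026
```

```bash
python3 -m pendant '[[[-0.003,0,0],[0,0,0]],[[-0.006,0,0],[0,0,0]],[[-0.009,0,0],[0,0,0]],[[-0.012,0,0],[0,0,0]],[[-0.015,0,0],[0,0,0]],[[-0.018,0,0],[0,0,0]],[[-0.02,0,0],[0,0,0]],[[-0.02,0,0],[0,0,0]],[[-0.02,0,0],[0,0,0]],[[-0.02,0,0],[0,0,0]]]'
python3 -m pendant '[[[-0.001,0,0],[0,0,0]],[[-0.002,0,0],[0,0,0]],[[-0.003,0,0],[0,0,0]],[[-0.004,0,0],[0,0,0]],[[-0.005,0,0],[0,0,0]],[[-0.006,0,0],[0,0,0]],[[-0.006,0,0],[0,0,0]],[[-0.006,0,0],[0,0,0]],[[-0.006,0,0],[0,0,0]],[[-0.006,0,0],[0,0,0]]]'
```

```text
time_s: 43.45
tcp_pos: [0.557, 0.0825, 0.044]
tool_rot: [0.5, -0.5, 0.5, -0.5]
wrist_force: [0.6, 0.3, -2.0]
width: 0.0261
time_s: 44.28
tcp_pos: [0.5571, 0.087, 0.044]
tool_rot: [-0.499, 0.501, -0.499, 0.5]
wrist_force: [1.6, -17.0, -1.4]
width: 0.0264
```

```bash
python3 -m pendant '[[[0.001,0,0],[0,0,0]],[[0.001,0.0005,0],[0,0,0]],[[0.001,0.001,0],[0,0,0]],[[0.001,0.0015,0],[0,0,0]],[[0.001,0.002,0],[0,0,0]],[[0.001,0.0025,0],[0,0,0]],[[0.001,0.0025,0],[0,0,0]],[[0.001,0.0025,0],[0,0,0]],[[0.001,0.0025,0],[0,0,0]],[[0.001,0.0025,0],[0,0,0]]]'
python3 -m pendant '[[[0,0,0],[0,0,0]],[[0,0,0],[0,0,0]],[[0,0,0],[0,0,0]],[[0,0,0],[0,0,0]],[[0,0,0],[0,0,0]],[[0,0,0],[0,0,0]],[[0,-0.01,0],[0,0,0]],[[0,-0.03,0],[0,0,0]],[[0,-0.06,0],[0,0,0]],[[0,-0.09,0],[0,0,0]]]' 0.045
```

```text
time_s: 45.12
tcp_pos: [0.5573, 0.0868, 0.0417]
tool_rot: [-0.5, 0.5, -0.5, 0.5]
wrist_force: [-0.8, -9.2, 1.9]
width: 0.0261
time_s: 45.95
tcp_pos: [0.5563, 0.0875, 0.1328]
tool_rot: [0.5, -0.5, 0.5, -0.5]
wrist_force: [0.5, -0.6, 0.9]
width: 0.0451
```

```bash
python3 - <<'E'
from h import *
from loc import pins
t=grab("top","t8");sc=grab("scene","s8")
for ctr,d,a,b,w in pins(t):
    X=ray("top",[ctr+a*d,ctr+b*d],.01); e=X[1]-X[0]
    print("pin px",ctr,w,"tail",X[0,:2],"nose",X[1,:2],"L",np.linalg.norm(e),"yaw",np.degrees(np.arctan2(e[1],e[0]))-90)
s,p,R=st();print(p)
E
python3 -m pendant '[[[0.02,-0.02,0],[0,0.01,0]],[[0.05,-0.03,0.01],[0,0.01,0]],[[0.085,-0.03,0.02],[0,0.01,0]],[[0.12,-0.03,0.03],[0,0.01,0]],[[0.155,-0.03,0.04],[0,0.01,0]],[[0.19,-0.03,0.05],[0,0.01,0]],[[0.22,-0.03,0.06],[0,0.01,0]],[[0.25,-0.03,0.07],[0,0.01,0]],[[0.28,-0.03,0.078],[0,0.01,0]],[[0.3,-0.03,0.078],[0,0.01,0]]]' 0.045
```

```text
pin px [362.4489 244.4222] 3.5438363144957616 tail [ 0.3875 -0.3619] nose [ 0.3742 -0.1599] L 0.2024595767863397 yaw 3.743167841299538
pin px [301.9604 231.1238] 4.293986641587229 tail [ 0.3651 -0.0697] nose [ 0.5112 -0.0705] L 0.14609479555957816 yaw -90.30949613022112
pin px [361.4062 164.7109] 4.922245632468355 tail [ 0.6346 -0.3587] nose [ 0.6356 -0.1877] L 0.17107322826207844 yaw -0.34155216726277615
pin px [361.4121 136.8462] 3.811141823412715 tail [ 0.7343 -0.3635] nose [ 0.7231 -0.2039] L 0.16002538233190597 yaw 4.006887841888968
pin px [314.2946 127.2857] 3.703737249648587 tail [ 0.7578 -0.1754] nose [ 0.7684 -0.0768] L 0.09917343288304316 yaw -6.12635252076484
[0.5595 0.0878 0.1365]
time_s: 46.88
tcp_pos: [0.6359, -0.2153, 0.1616]
tool_rot: [-0.497, 0.497, -0.502, 0.503]
wrist_force: [-0.6, 0.2, 0.8]
width: 0.045
```

```bash
python3 -m pendant '[[[0.02,0.01,-0.001],[0,0,0]],[[0.05,0.03,-0.001],[0,0,0]],[[0.08,0.06,-0.001],[0,0,0]],[[0.105,0.09,-0.001],[0,0,0]],[[0.121,0.115,-0.001],[0,0,0]],[[0.121,0.12,-0.001],[0,0,0]],[[0.121,0.12,-0.001],[0,0,0]],[[0.121,0.12,-0.001],[0,0,0]],[[0.121,0.12,-0.001],[0,0,0]],[[0.121,0.12,-0.001],[0,0,0]]]'
python3 - <<'E'
from h import *
s,p,R=st();print(p,s["wrist_force"]); d=np.array([.6345,-.3365,-.016])-p; print(R.inv().apply(d))
E
```

```text
time_s: 47.72
tcp_pos: [0.6337, -0.3329, 0.0433]
tool_rot: [-0.498, 0.498, -0.501, 0.503]
wrist_force: [0.2, 0.4, -0.4]
width: 0.0451
[ 0.6337 -0.3329  0.0433] [ 0.2115  0.3655 -0.4016]
[0.0035 0.0593 0.0007]
```

```bash
python3 -m pendant '[[[0.003,0.01,0.0005],[0,0,0]],[[0.003,0.02,0.0005],[0,0,0]],[[0.003,0.03,0.0005],[0,0,0]],[[0.003,0.038,0.0005],[0,0,0]],[[0.003,0.045,0.0005],[0,0,0]],[[0.003,0.051,0.0005],[0,0,0]],[[0.003,0.055,0.0005],[0,0,0]],[[0.003,0.0585,0.0005],[0,0,0]],[[0.003,0.0585,0.0005],[0,0,0]],[[0.003,0.0585,0.0005],[0,0,0]]]'
python3 -m pendant '[[[0,0,0],[0,0,0]],[[0,0,0],[0,0,0]],[[0,0,0],[0,0,0]],[[0,0,0],[0,0,0]],[[0,0,0],[0,0,0]],[[0,0,0],[0,0,0]],[[0,0,0],[0,0,0]],[[0,0,0],[0,0,0]],[[0,0,0],[0,0,0]],[[0,0,0],[0,0,0]]]' 0.012
```

```text
time_s: 48.55
tcp_pos: [0.6332, -0.3365, -0.017]
tool_rot: [-0.497, 0.497, -0.503, 0.503]
wrist_force: [-0.1, -0.1, 0.3]
width: 0.045
time_s: 49.38
tcp_pos: [0.6335, -0.3367, -0.0163]
tool_rot: [-0.498, 0.497, -0.502, 0.503]
wrist_force: [-1.1, 0.8, 5.8]
width: 0.0184
```

```bash
python3 -m pendant '[[[0,-0.006,0],[0,0,0]],[[0,-0.016,0],[0,0,0]],[[0,-0.028,0],[0,-0.01,0]],[[0,-0.04,0],[0,-0.01,0]],[[0,-0.05,0],[0,-0.01,0]],[[0,-0.058,0],[0,-0.01,0]],[[0,-0.062,0],[0,-0.01,0]],[[0,-0.062,0],[0,-0.01,0]],[[0,-0.062,0],[0,-0.01,0]],[[0,-0.062,0],[0,-0.01,0]]]'
python3 -m pendant '[[[-0.01,0,-0.001],[0,0,0]],[[-0.03,0,-0.002],[0,0,0]],[[-0.06,0,-0.003],[0,0,0]],[[-0.09,0,-0.004],[0,0,0]],[[-0.12,0,-0.005],[0,0,0]],[[-0.15,0,-0.005],[0,0,0]],[[-0.18,0,-0.005],[0,0,0]],[[-0.2,0,-0.005],[0,0,0]],[[-0.21,0,-0.005],[0,0,0]],[[-0.21,0,-0.005],[0,0,0]]]'
python3 - <<'E'
from tri import *
s,p,R=st();print(p,s["wrist_force"],s["width"],R.as_matrix().ravel())
ex=p+[0,.148,.0263]; pt={}
for n in("top","scene"):
    im=grab(n,"j_"+n); pt[n],sl=find(n,im,ex,.09,.010); print(n,pt[n],proj(n,ex),sl)
print(ex,tri(pt))
E
```

```text
time_s: 50.22
tcp_pos: [0.6328, -0.3362, 0.0444]
tool_rot: [0.5, -0.5, 0.5, -0.5]
wrist_force: [-0.4, 0.3, -1.0]
width: 0.0184
time_s: 51.05
tcp_pos: [0.6277, -0.1238, 0.0447]
tool_rot: [-0.5, 0.501, -0.5, 0.499]
wrist_force: [0.6, -0.3, -0.9]
width: 0.018
[ 0.6277 -0.1238  0.0447] [ 0.6004 -0.2864 -0.8528] 0.018027753579542213 [ 0.0021 -0.0011  1.     -1.      0.0006  0.0021 -0.0006 -1.     -0.0011]
top [254.5898 171.5332] [[270.6983 164.6017]] 0.26500000000000073
scene [273.4108 211.5979] [[272.5699 212.8781]] 9.5067891443976e-18
[0.6277 0.0242 0.071 ] (array([0.6129, 0.0692, 0.0209]), array([0.0001]))
```

```bash
python3 - <<'E'
from tri import *
ex=np.array([.6277,.0242,.071])
for n in("top","scene"):
    im=cv2.imread(f"pics/j_{n}.png")[:,:,::-1].copy(); s,e,v,a,d,nn=shank(n,im,ex,.09,.010)
    print(n,e[::4]); 
    for i in range(0,len(s),12): print(s[i],v[i,::4].astype(int))
E
```

```text
top [-8.303 -7.303 -6.303 -5.303 -4.303 -3.303 -2.303 -1.303 -0.303  0.697
  1.697  2.697  3.697  4.697  5.697  6.697  7.697]
-26.754137132745296 [117 112 106  97  93 103 125 149 165 168 156 130 107  96  94  94  94]
-23.754137132745296 [119 115 110 104  99 103 123 147 164 168 157 132 107  96  93  93  93]
-20.754137132745296 [124 120 115 110 105 106 121 145 164 169 157 133 109  97  95  95  95]
-17.754137132745296 [127 123 119 115 110 107 114 134 157 168 159 135 109  97  94  94  94]
-14.754137132745296 [129 126 122 119 114 108 106 118 142 161 160 138 113  99  95  94  93]
-11.754137132745296 [133 130 127 124 119 114 108 108 122 143 149 131 107  94  92  93  95]
-8.754137132745296 [135 132 129 126 123 118 113 109 109 121 131 123 105  96  95  94  94]
-5.754137132745296 [138 135 132 129 126 122 117 112 107 106 110 110 102  95  93  94  94]
-2.7541371327452957 [137 136 133 131 128 125 121 116 111 107 103  99  95  92  92  94  95]
0.2458628672547043 [140 139 136 133 129 126 124 122 117 111 106  98  93  91  92  93  95]
3.2458628672547043 [142 139 138 135 133 131 127 124 120 115 109 104  98  95  
[... 1133 characters left out ...]
1 111]
-5.223025715399412 [110 111 111 111 119 137 158 173 180 176 162 142 123 113 112 112 112]
-2.2230257153994124 [110 110 110 112 120 138 158 174 179 175 160 142 124 114 112 112 113]
0.7769742846005876 [112 111 111 112 116 125 140 152 159 155 145 130 117 111 110 111 112]
3.7769742846005876 [111 110 109 110 111 111 111 111 112 113 112 112 112 111 110 110 110]
6.776974284600588 [109 110 110 110 111 111 110 110 111 112 113 113 113 113 113 113 112]
9.776974284600588 [ 78  81  82  84  86  89  91  94  98 101 103 106 108 110 109 111 111]
12.776974284600588 [96 95 94 92 88 86 83 80 78 75 74 74 73 77 79 82 85]
15.776974284600588 [102 101 101 102 102 102 102 101 100 100  99  98  97  96  93  91  90]
```

```bash
python3 -m pendant '[[[-0.01,0.003,0.0005],[0,0,0]],[[-0.025,0.006,0.001],[0,0,0]],[[-0.045,0.0085,0.001],[0,0,0]],[[-0.065,0.0085,0.001],[0,0,0]],[[-0.08,0.0085,0.001],[0,0,0]],[[-0.09,0.0085,0.001],[0,0,0]],[[-0.093,0.0085,0.001],[0,0,0]],[[-0.093,0.0085,0.001],[0,0,0]],[[-0.093,0.0085,0.001],[0,0,0]],[[-0.093,0.0085,0.001],[0,0,0]]]'
python3 -m pendant '[[[-0.006,0,0],[0,0,0]],[[-0.012,0,0],[0,0,0]],[[-0.018,0,0],[0,0,0]],[[-0.024,0,0],[0,0,0]],[[-0.03,0,0],[0,0,0]],[[-0.036,0,0],[0,0,0]],[[-0.042,0,0],[0,0,0]],[[-0.042,0,0],[0,0,0]],[[-0.042,0,0],[0,0,0]],[[-0.042,0,0],[0,0,0]]]'
python3 -m pendant '[[[-0.003,0,0],[0,0,0]],[[-0.006,0,0],[0,0,0]],[[-0.009,0,0],[0,0,0]],[[-0.012,0,0],[0,0,0]],[[-0.015,0,0],[0,0,0]],[[-0.018,0,0],[0,0,0]],[[-0.021,0,0],[0,0,0]],[[-0.021,0,0],[0,0,0]],[[-0.021,0,0],[0,0,0]],[[-0.021,0,0],[0,0,0]]]'
```

```text
time_s: 51.98
tcp_pos: [0.6294, -0.0343, 0.0365]
tool_rot: [-0.5, 0.5, -0.5, 0.5]
wrist_force: [-0.7, 0.0, -1.2]
width: 0.0184
time_s: 52.82
tcp_pos: [0.6293, 0.0085, 0.0365]
tool_rot: [-0.5, 0.5, -0.5, 0.5]
wrist_force: [0.4, -0.3, -0.4]
width: 0.0179
time_s: 53.65
tcp_pos: [0.6292, 0.0295, 0.0365]
tool_rot: [-0.5, 0.5, -0.5, 0.5]
wrist_force: [-0.5, -0.3, -0.8]
width: 0.0182
```

```bash
python3 -m pendant '[[[-0.003,0,0],[0,0,0]],[[-0.006,0,0],[0,0,0]],[[-0.01,0,0],[0,0,0]],[[-0.014,0,0],[0,0,0]],[[-0.017,0,0],[0,0,0]],[[-0.02,0,0],[0,0,0]],[[-0.023,0,0],[0,0,0]],[[-0.026,0,0],[0,0,0]],[[-0.026,0,0],[0,0,0]],[[-0.026,0,0],[0,0,0]]]'
python3 -m pendant '[[[-0.002,0,0],[0,0,0]],[[-0.004,0,0],[0,0,0]],[[-0.006,0,0],[0,0,0]],[[-0.008,0,0],[0,0,0]],[[-0.01,0,0],[0,0,0]],[[-0.01,0,0],[0,0,0]],[[-0.01,0,0],[0,0,0]],[[-0.01,0,0],[0,0,0]],[[-0.01,0,0],[0,0,0]],[[-0.01,0,0],[0,0,0]]]'
```

```text
time_s: 54.48
tcp_pos: [0.6292, 0.0557, 0.0365]
tool_rot: [-0.5, 0.5, -0.5, 0.5]
wrist_force: [0.5, -0.6, -1.5]
width: 0.0182
time_s: 55.32
tcp_pos: [0.6293, 0.0655, 0.0365]
tool_rot: [0.5, -0.5, 0.5, -0.5]
wrist_force: [0.2, 0.4, -1.7]
width: 0.018
```

```bash
python3 -m pendant '[[[-0.003,0,0],[0,0,0]],[[-0.006,0,0],[0,0,0]],[[-0.009,0,0],[0,0,0]],[[-0.012,0,0],[0,0,0]],[[-0.015,0,0],[0,0,0]],[[-0.017,0,0],[0,0,0]],[[-0.018,0,0],[0,0,0]],[[-0.018,0,0],[0,0,0]],[[-0.018,0,0],[0,0,0]],[[-0.018,0,0],[0,0,0]]]'
python3 -m pendant '[[[-0.001,0,0],[0,0,0]],[[-0.002,0,0],[0,0,0]],[[-0.003,0,0],[0,0,0]],[[-0.004,0,0],[0,0,0]],[[-0.005,0,0],[0,0,0]],[[-0.006,0,0],[0,0,0]],[[-0.006,0,0],[0,0,0]],[[-0.006,0,0],[0,0,0]],[[-0.006,0,0],[0,0,0]],[[-0.006,0,0],[0,0,0]]]'
```

```text
time_s: 56.15
tcp_pos: [0.6293, 0.0835, 0.0365]
tool_rot: [-0.5, 0.5, -0.5, 0.5]
wrist_force: [-0.8, 0.1, -1.3]
width: 0.0181
time_s: 56.98
tcp_pos: [0.6293, 0.0882, 0.0365]
tool_rot: [-0.499, 0.5, -0.5, 0.5]
wrist_force: [0.2, -12.3, -1.5]
width: 0.0182
```

```bash
python3 -m pendant '[[[0.001,0,0],[0,0,0]],[[0.001,0.0005,0],[0,0,0]],[[0.001,0.001,0],[0,0,0]],[[0.001,0.0015,0],[0,0,0]],[[0.001,0.002,0],[0,0,0]],[[0.001,0.0025,0],[0,0,0]],[[0.001,0.0028,0],[0,0,0]],[[0.001,0.0028,0],[0,0,0]],[[0.001,0.0028,0],[0,0,0]],[[0.001,0.0028,0],[0,0,0]]]'
python3 -m pendant '[[[0,0,0],[0,0,0]],[[0,0,0],[0,0,0]],[[0,0,0],[0,0,0]],[[0,0,0],[0,0,0]],[[0,0,0],[0,0,0]],[[0,0,0],[0,0,0]],[[0,-0.01,0],[0,0,0]],[[0,-0.03,0],[0,0,0]],[[0,-0.06,0],[0,0,0]],[[0,-0.09,0],[0,0,0]]]' 0.04
python3 - <<'E'
from h import *
from loc import pins
t=grab("top","t9");sc=grab("scene","s9")
for ctr,d,a,b,w in pins(t,(300,200,420,265)):
    X=ray("top",[ctr+a*d,ctr+b*d],.007); e=X[1]-X[0]
    print("pin px",ctr,w,"tail",X[0,:2],"nose",X[1,:2],"L",np.linalg.norm(e),"yaw",np.degrees(np.arctan2(e[1],e[0]))-90)
s,p,R=st();print(p)
cv2.imwrite("pics/c9.png",cv2.resize(np.hstack([sc[130:330,100:366],t[120:270,200:400].repeat(1,0) if 0 else cv2.resize(t[120:270,160:420],(266,200))])[:,:,::-1],(800,300),interpolation=cv2.INTER_CUBIC))
E
```

```text
time_s: 57.82
tcp_pos: [0.6294, 0.0882, 0.0338]
tool_rot: [-0.5, 0.5, -0.5, 0.5]
wrist_force: [0.2, -7.1, 0.7]
width: 0.0183
time_s: 58.65
tcp_pos: [0.6287, 0.0885, 0.1249]
tool_rot: [0.5, -0.5, 0.5, -0.5]
wrist_force: [2.1, 0.3, 0.4]
width: 0.0402
pin px [365.8    244.1478] 2.490530531469672 tail [ 0.386  -0.3464] nose [ 0.3767 -0.1988] L 0.1478583194099745 yaw 3.6392995500013825
[0.6321 0.0888 0.1292]
```

View pics/c9.png

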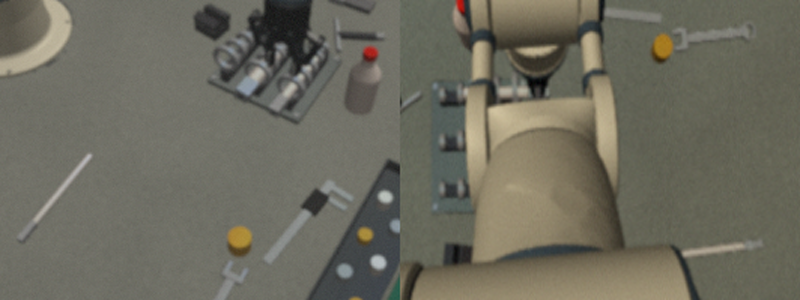

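Both pins lie in their rows. The thin pin now lies from (22,238) to (90,155) in the scene half, so I'll cross-check it there.

```bash
python3 - <<'E'
from h import *
print(ray("scene",[[114.6,288.2],[159.9,233.3]],.006))
sc=cv2.imread("pics/s9.png")[:,:,::-1]
for yo in(.02,.06,.10,.14,.17,.2):   # centreline check across the pin, from top-derived line
    o=np.array([.3863,-.3438,.006])+np.array([-.065,.998,0])*(yo-.02)
    e=np.arange(-.02,.0201,.001); q=proj("scene",o+e[:,None]*np.array([.998,.065,0])).astype(np.float32)
    v=cv2.remap(sc.astype(np.float32).mean(2),q[:,0],q[:,1],cv2.INTER_LINEAR); w=np.clip(v-np.median(v)-8,0,None); print(yo,(w*e).sum()/w.sum(),v.max())
o=np.array([.3863,-.3438,.006])+np.array([-.065,.998,0])*np.arange(-.04,.2,.005)[:,None]
q=proj("scene",o).astype(np.float32);print(cv2.remap(sc.astype(np.float32).mean(2),q[:,0],q[:,1],cv2.INTER_LINEAR).ravel().astype(int))
E
```

```text
[[ 0.3889 -0.3563  0.006 ]
 [ 0.3749 -0.1609  0.006 ]]
0.02 7.122772476845806e-16 132.64583
0.06 7.150782559481186e-16 167.59766
0.1 7.054572740456452e-16 172.66145
0.14 7.158168051266223e-16 171.51823
0.17 7.058893964391223e-16 175.03647
0.2 7.122295762885899e-16 176.3789
[108 108 108 108  94 122 131 129 129 129 128 128 135 157 166 165 166 166
 166 169 169 171 167 168 170 170 171 171 169 169 168 169 168 172 170 172
 170 171 171 172 173 174 173 177 174 149 114 109]
```

```bash
python3 -m pendant '[[[0.02,-0.02,0],[0,0,0]],[[0.05,-0.03,-0.015],[0,0,0]],[[0.08,-0.03,-0.03],[0,0,0]],[[0.11,-0.03,-0.05],[0,0,0]],[[0.14,-0.03,-0.07],[0,0,0]],[[0.17,-0.03,-0.09],[0,0,0]],[[0.2,-0.03,-0.11],[0,0,0]],[[0.22,-0.03,-0.13],[0,0,0]],[[0.23,-0.03,-0.14],[0,0,0]],[[0.23,-0.03,-0.14],[0,0,0]]]' 0.035
python3 -m pendant '[[[0.02,0,-0.01],[0,-0.065,0]],[[0.05,0,-0.03],[0,-0.065,0]],[[0.08,0,-0.05],[0,-0.065,0]],[[0.11,0.01,-0.07],[0,-0.065,0]],[[0.14,0.03,-0.09],[0,-0.065,0]],[[0.17,0.06,-0.1],[0,-0.065,0]],[[0.19,0.08,-0.103],[0,-0.065,0]],[[0.2,0.1,-0.103],[0,-0.065,0]],[[0.2,0.11,-0.103],[0,-0.065,0]],[[0.2,0.11,-0.103],[0,-0.065,0]]]'
python3 - <<'E'
from h import *
s,p,R=st();print(p,s["wrist_force"]); d=np.array([.3862,-.342,-.0185])-p; print(R.inv().apply(d))
E
```

```text
time_s: 59.58
tcp_pos: [0.4871, -0.1431, 0.154]
tool_rot: [0.499, -0.5, 0.501, -0.5]
wrist_force: [0.8, 0.1, 0.4]
width: 0.035
time_s: 60.42
tcp_pos: [0.3857, -0.3404, 0.0419]
tool_rot: [0.516, -0.516, 0.485, -0.483]
wrist_force: [-0.6, 0.8, -0.4]
width: 0.0349
[ 0.3857 -0.3404  0.0419] [-0.6036  0.7945 -0.3555]
[0.0017 0.0604 0.0005]
```

```bash
python3 -m pendant '[[[0.0015,0.01,0.0005],[0,0,0]],[[0.0015,0.02,0.0005],[0,0,0]],[[0.0015,0.03,0.0005],[0,0,0]],[[0.0015,0.038,0.0005],[0,0,0]],[[0.0015,0.045,0.0005],[0,0,0]],[[0.0015,0.051,0.0005],[0,0,0]],[[0.0015,0.056,0.0005],[0,0,0]],[[0.0015,0.0605,0.0005],[0,0,0]],[[0.0015,0.0605,0.0005],[0,0,0]],[[0.0015,0.0605,0.0005],[0,0,0]]]'
python3 -m pendant '[[[0,0,0],[0,0,0]],[[0,0,0],[0,0,0]],[[0,0,0],[0,0,0]],[[0,0,0],[0,0,0]],[[0,0,0],[0,0,0]],[[0,0,0],[0,0,0]],[[0,0,0],[0,0,0]],[[0,0,0],[0,0,0]],[[0,0,0],[0,0,0]],[[0,0,0],[0,0,0]]]' 0.004
```

```text
time_s: 61.25
tcp_pos: [0.3867, -0.3428, -0.0169]
tool_rot: [0.516, -0.516, 0.484, -0.483]
wrist_force: [-0.4, 0.5, 0.6]
width: 0.0352
time_s: 62.08
tcp_pos: [0.3869, -0.3431, -0.0163]
tool_rot: [-0.516, 0.516, -0.483, 0.484]
wrist_force: [-1.1, 0.9, 4.2]
width: 0.0087
```

```bash
python3 -m pendant '[[[0,-0.006,0],[0,0,0]],[[0,-0.016,0],[0,0,0]],[[0,-0.028,0],[0,0.02,0]],[[0,-0.04,0],[0,0.04,0]],[[0,-0.05,0],[0,0.06,0]],[[0,-0.058,0],[0,0.065,0]],[[0,-0.0625,0],[0,0.065,0]],[[0,-0.0625,0],[0,0.065,0]],[[0,-0.0625,0],[0,0.065,0]],[[0,-0.0625,0],[0,0.065,0]]]'
python3 - <<'E'
from tri import *
s,p,R=st();print(p,s["wrist_force"],s["width"],R.as_matrix().ravel())
ex=p+[0,.184,.0223]; pt={}
for n in("top","scene"):
    im=grab(n,"k_"+n); s_,e,v,a,d,nn=shank(n,im,ex,.12,.006); print(n,e[::4])
    for i in range(0,len(s_),20): print(s_[i],v[i,::4].astype(int))
E
```

```text
time_s: 62.92
tcp_pos: [0.3866, -0.3426, 0.0453]
tool_rot: [0.5, -0.5, 0.5, -0.5]
wrist_force: [-0.5, 0.9, -0.4]
width: 0.0087
[ 0.3866 -0.3426  0.0453] [-0.4741  0.9494 -0.4142] 0.008740728242194353 [ 0.0001 -0.0005  1.     -1.      0.0005  0.0001 -0.0005 -1.     -0.0005]
top [-6.9969 -5.9969 -4.9969 -3.9969 -2.9969 -1.9969 -0.9969  0.0031  1.0031
  2.0031  3.0031  4.0031  5.0031  6.0031  7.0031]
-35.94452817275565 [43 41 40 42 42 41 40 41 41 41 40 40 40 39 37]
-30.944528172755653 [39 38 37 37 37 38 38 38 37 36 35 33 34 34 33]
-25.944528172755653 [ 33  33  31  30  33  42  52  61  72  80  88  96 103 107 109]
-20.944528172755653 [ 85  95 102 105 116 146 177 183 165 138 122 117 116 114 114]
-15.944528172755653 [115 114 112 111 122 150 179 184 162 133 116 112 113 113 114]
-10.944528172755653 [110 110 110 111 122 149 178 183 162 135 119 113 112 113 113]
-5.944528172755653 [112 111 111 114 124 148 175 182 162 133 116 113 114 114 115]
-0.9445281727556534 [114 114 114 116 125 142 157 159 144 125 115 114 113 112 112]
4.055471827244347 [114 114 114 113 112 114 114 113 114 114 114 114 114 114 
[... 565 characters left out ...]
 111 113 121 141 163 169 157 133 116 111 111 111 110]
-19.85883456770592 [112 111 111 113 122 141 162 171 159 136 117 112 112 112 111]
-14.85883456770592 [109 109 109 111 120 138 162 170 160 136 116 110 112 113 114]
-9.85883456770592 [113 111 110 110 118 137 159 172 160 137 117 112 112 113 113]
-4.8588345677059195 [110 110 110 110 117 134 159 170 162 139 119 111 112 111 111]
0.14116543229408052 [111 111 111 111 112 120 132 139 134 123 114 112 112 113 113]
5.1411654322940805 [108 110 111 112 112 112 113 112 111 111 111 111 113 113 112]
10.14116543229408 [112 112 112 113 113 113 114 114 113 112 112 111 111 112 113]
15.14116543229408 [111 111 111 112 113 113 114 113 113 113 113 113 113 112 112]
```

```bash
python3 -m pendant '[[[-0.005,0,0.01],[0,0,0]],[[-0.02,0,0.03],[0,0,0]],[[-0.04,0,0.05],[0,0,0]],[[-0.065,0,0.07],[0,0,0]],[[-0.09,0,0.085],[0,0,0]],[[-0.12,0,0.095],[0,0,0]],[[-0.15,0,0.0985],[0,0,0]],[[-0.17,0,0.0985],[0,0,0]],[[-0.18,0,0.0985],[0,0,0]],[[-0.18,0,0.0985],[0,0,0]]]'
python3 -m pendant '[[[-0.01,0.004,0],[0,0,0]],[[-0.025,0.008,0],[0,0,0]],[[-0.045,0.009,0],[0,0,0]],[[-0.065,0.009,0],[0,0,0]],[[-0.08,0.009,0],[0,0,0]],[[-0.09,0.009,0],[0,0,0]],[[-0.095,0.009,0],[0,0,0]],[[-0.095,0.009,0],[0,0,0]],[[-0.095,0.009,0],[0,0,0]],[[-0.095,0.009,0],[0,0,0]]]'
python3 - <<'E'
from tri import *
s,p,R=st();print(p,s["wrist_force"],s["width"],R.as_matrix().ravel())
ex=p+[0,.184,.0223]; pt={}
for n in("top","scene"):
    im=grab(n,"l_"+n); s_,e,v,a,d,nn=shank(n,im,ex,.12,.006); print(n,e[::4])
    for i in range(0,len(s_),20): print(s_[i],v[i,::4].astype(int))
E
```

```text
time_s: 63.85
tcp_pos: [0.4852, -0.1606, 0.0454]
tool_rot: [-0.5, 0.501, -0.5, 0.499]
wrist_force: [0.6, -0.2, 0.6]
width: 0.0085
time_s: 64.68
tcp_pos: [0.4856, -0.0687, 0.0367]
tool_rot: [-0.5, 0.5, -0.5, 0.5]
wrist_force: [0.0, -0.1, -0.1]
width: 0.0083
[ 0.4856 -0.0687  0.0367] [ 0.0052 -0.141  -0.0751] 0.00827420649200341 [-0.0009  0.0003  1.     -1.     -0.0002 -0.0009  0.0002 -1.      0.0003]
top [-7.01 -6.01 -5.01 -4.01 -3.01 -2.01 -1.01 -0.01  0.99  1.99  2.99  3.99
  4.99  5.99  6.99]
-36.180212722333714 [ 97  99  99  99 106 126 152 163 146 117 100  99 100 100 102]
-31.180212722333714 [ 98  98  99 100 106 126 155 169 157 129 107 101  99  98  99]
-26.180212722333714 [ 98  98  96  95 102 125 152 165 153 125 104  98  97  97  96]
-21.180212722333714 [ 99  99  97  95 100 121 149 161 147 123 106  99  97  96  97]
-16.180212722333714 [ 94  99  99  95  99 120 149 162 148 122 105  99  98  98  98]
-11.180212722333714 [ 86  91  96  98 103 122 149 160 144 118 103 100  99  98  98]
-6.180212722333714 [ 84  83  87  91  98 120 149 164 150 122 103  98  98  99  98]
-1.1802127223337138 [ 91  8
[... 480 characters left out ...]
4  78  92 105]
-26.56013219391847 [113 113 114 118 130 152 167 167 148 127 116 114 114 115]
-21.56013219391847 [114 113 113 117 129 148 166 165 148 127 114 111 111 111]
-16.56013219391847 [112 112 112 116 128 148 165 166 150 130 116 113 113 114]
-11.56013219391847 [112 113 113 115 125 145 165 166 146 115  93  84  84  88]
-6.56013219391847 [114 115 114 116 125 144 163 166 150 124 101  90  85  87]
-1.56013219391847 [112 110 109 111 119 136 154 156 137 102  68  50  43  40]
3.43986780608153 [ 90 100 111 120 124 125 124 122 120 114 104  92  77  64]
8.43986780608153 [ 95 101 104 106 104  99  92  83  75  70  71  72  71  69]
13.43986780608153 [108 117 123 127 128 126 123 119 115 112 108  97  83  70]
```

```bash
python3 -m pendant '[[[-0.006,0,0],[0,0,0]],[[-0.012,0,0],[0,0,0]],[[-0.018,0,0],[0,0,0]],[[-0.024,0,0],[0,0,0]],[[-0.03,0,0],[0,0,0]],[[-0.036,0,0],[0,0,0]],[[-0.042,0,0],[0,0,0]],[[-0.045,0,0],[0,0,0]],[[-0.045,0,0],[0,0,0]],[[-0.045,0,0],[0,0,0]]]'
python3 -m pendant '[[[-0.004,0,0],[0,0,0]],[[-0.008,0,0],[0,0,0]],[[-0.012,0,0],[0,0,0]],[[-0.016,0,0],[0,0,0]],[[-0.02,0,0],[0,0,0]],[[-0.024,0,0],[0,0,0]],[[-0.028,0,0],[0,0,0]],[[-0.032,0,0],[0,0,0]],[[-0.032,0,0],[0,0,0]],[[-0.032,0,0],[0,0,0]]]'
python3 -m pendant '[[[-0.004,0,0],[0,0,0]],[[-0.008,0,0],[0,0,0]],[[-0.012,0,0],[0,0,0]],[[-0.016,0,0],[0,0,0]],[[-0.02,0,0],[0,0,0]],[[-0.024,0,0],[0,0,0]],[[-0.028,0,0],[0,0,0]],[[-0.032,0,0],[0,0,0]],[[-0.036,0,0],[0,0,0]],[[-0.036,0,0],[0,0,0]]]'
```

```text
time_s: 65.62
tcp_pos: [0.4854, -0.0227, 0.0367]
tool_rot: [-0.5, 0.5, -0.5, 0.5]
wrist_force: [0.4, 0.3, 0.4]
width: 0.0086
time_s: 66.45
tcp_pos: [0.4853, 0.0093, 0.0367]
tool_rot: [-0.5, 0.5, -0.5, 0.5]
wrist_force: [-0.1, -0.5, -2.4]
width: 0.0088
time_s: 67.28
tcp_pos: [0.4853, 0.0458, 0.0367]
tool_rot: [-0.5, 0.5, -0.5, 0.5]
wrist_force: [-0.5, -0.6, -0.6]
width: 0.0085
```

```bash
python3 -m pendant '[[[-0.002,0,0],[0,0,0]],[[-0.004,0,0],[0,0,0]],[[-0.006,0,0],[0,0,0]],[[-0.008,0,0],[0,0,0]],[[-0.01,0,0],[0,0,0]],[[-0.012,0,0],[0,0,0]],[[-0.014,0,0],[0,0,0]],[[-0.016,0,0],[0,0,0]],[[-0.018,0,0],[0,0,0]],[[-0.018,0,0],[0,0,0]]]'
python3 -m pendant '[[[-0.003,0,0],[0,0,0]],[[-0.006,0,0],[0,0,0]],[[-0.009,0,0],[0,0,0]],[[-0.012,0,0],[0,0,0]],[[-0.015,0,0],[0,0,0]],[[-0.018,0,0],[0,0,0]],[[-0.02,0,0],[0,0,0]],[[-0.02,0,0],[0,0,0]],[[-0.02,0,0],[0,0,0]],[[-0.02,0,0],[0,0,0]]]'
python3 -m pendant '[[[-0.001,0,0],[0,0,0]],[[-0.002,0,0],[0,0,0]],[[-0.003,0,0],[0,0,0]],[[-0.004,0,0],[0,0,0]],[[-0.005,0,0],[0,0,0]],[[-0.006,0,0],[0,0,0]],[[-0.006,0,0],[0,0,0]],[[-0.006,0,0],[0,0,0]],[[-0.006,0,0],[0,0,0]],[[-0.006,0,0],[0,0,0]]]'
```

```text
time_s: 68.12
tcp_pos: [0.4853, 0.0634, 0.0367]
tool_rot: [0.5, -0.5, 0.5, -0.5]
wrist_force: [0.2, -0.2, -0.3]
width: 0.0085
time_s: 68.95
tcp_pos: [0.4854, 0.083, 0.0367]
tool_rot: [-0.5, 0.5, -0.5, 0.5]
wrist_force: [-0.8, 1.5, -0.9]
width: 0.009
time_s: 69.78
tcp_pos: [0.4853, 0.089, 0.0367]
tool_rot: [-0.5, 0.5, -0.5, 0.5]
wrist_force: [-0.6, -4.2, -0.6]
width: 0.0089
```

```bash
python3 -m pendant '[[[-0.001,0,0],[0,0,0]],[[-0.0015,0,0],[0,0,0]],[[-0.001,0.0005,0],[0,0,0]],[[-0.001,0.001,0],[0,0,0]],[[-0.001,0.0015,0],[0,0,0]],[[-0.001,0.002,0],[0,0,0]],[[-0.001,0.0025,0],[0,0,0]],[[-0.001,0.0028,0],[0,0,0]],[[-0.001,0.0028,0],[0,0,0]],[[-0.001,0.0028,0],[0,0,0]]]'
python3 -m pendant '[[[0,0,0],[0,0,0]],[[0,0,0],[0,0,0]],[[0,0,0],[0,0,0]],[[0,0,0],[0,0,0]],[[0,0,0],[0,0,0]],[[0,0,0],[0,0,0]],[[0,-0.01,0],[0,0,0]],[[0,-0.03,0],[0,0,0]],[[0,-0.06,0],[0,0,0]],[[0,-0.1,0],[0,0,0]]]' 0.032
python3 -m pendant '[[[0.03,-0.02,0],[0,0,0]],[[0.065,-0.04,0],[0,0,0]],[[0.1,-0.06,0],[0,0,0]],[[0.135,-0.08,0],[0,0,0]],[[0.17,-0.08,0],[0,0,0]],[[0.205,-0.08,0],[0,0,0]],[[0.24,-0.08,0],[0,0,0]],[[0.27,-0.08,0],[0,0,0]],[[0.3,-0.08,0],[0,0,0]],[[0.33,-0.08,0],[0,0,0]]]'
python3 - <<'E'
from h import *
t=grab("top","t10");sc=grab("scene","s10")
s,p,R=st();print(p)
a=cv2.resize(sc[110:235,215:355],(448,400),interpolation=cv2.INTER_CUBIC);b=cv2.resize(t[145:235,160:270],(352,400),interpolation=cv2.INTER_CUBIC) if 0 else cv2.resize(t[140:250,120:300],(352,215),interpolation=cv2.INTER_CUBIC)
b=np.vstack([b,np.zeros((185,352,3),np.uint8)])
cv2.imwrite("pics/c10.png",np.hstack([a,b])[:,:,::-1])
E
```

```text
time_s: 70.62
tcp_pos: [0.4853, 0.0894, 0.0338]
tool_rot: [-0.5, 0.5, -0.5, 0.5]
wrist_force: [-0.3, -12.3, 0.2]
width: 0.0086
time_s: 71.45
tcp_pos: [0.4838, 0.09, 0.1342]
tool_rot: [0.499, -0.501, 0.501, -0.499]
wrist_force: [0.0, 0.3, -1.0]
width: 0.0319
time_s: 72.28
tcp_pos: [0.4848, -0.2414, 0.2147]
tool_rot: [-0.5, 0.5, -0.5, 0.5]
wrist_force: [0.8, 0.7, 0.0]
width: 0.0318
[ 0.4852 -0.2437  0.2146]
```

View pics/c10.png

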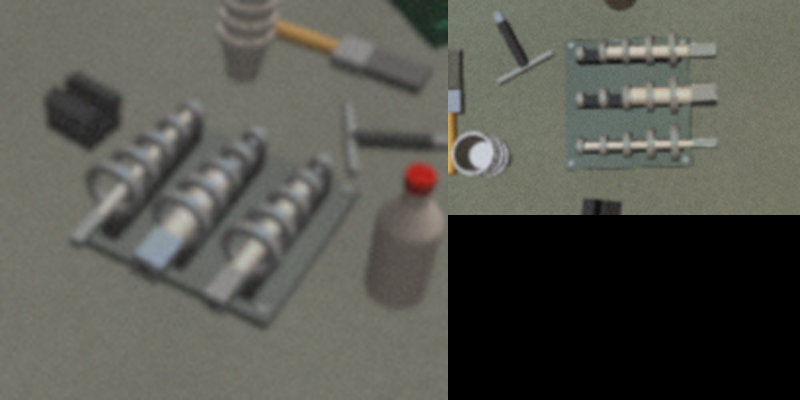

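All three pins lie in their rows with their tails flush at u≈717 in the top half, as they should be when seated, and the four-cup stack stands. One numeric tail check, then I hand in.

```bash
python3 - <<'E'
from h import *
f=cv2.imread("pics/t10.png").astype(np.float32); g=cv2.GaussianBlur(f,(3,3),0)[:,:,0]
for nm,x,r,tail in(("mid",.629,.01,.068),("thick",.557,.014,.068),("thin",.485,.006,.068)):
    ys=np.arange(.10,.03,-.001); q=proj("top",np.c_[np.full(70,x),ys,np.full(70,.05+2*r)]).astype(np.float32)
    v=cv2.remap(g,q[:,0],q[:,1],cv2.INTER_LINEAR).ravel(); h=(v[10:25].mean()+v[-12:].mean())/2; print(nm,"tail y",ys[np.nonzero(v>h)[0].max()],"expected ~",tail,v[10:25].mean(),v[-12:].mean())
manip.hand_in()
E
```

```text
mid tail y 0.06799999999999998 expected ~ 0.068 143.57234 101.303566
thick tail y 0.06799999999999998 expected ~ 0.068 140.61748 101.09492
thin tail y 0.06999999999999998 expected ~ 0.068 145.21721 100.557396
the job is handed in; nothing more can be done
```

The job is handed in at about 72 s of the 210 s allowed. All three cups are nested upright in cup_base, and each pin is in its own row against the ring that stops it: pin_thick in row1, pin_mid in row0 and pin_thin in row2.

**Last checks:** Each pin met resistance (about 4–17 N) where its stopping ring should be. After I let go, the top view put the tails at world y = 0.068 m (thick), 0.068 m (mid) and 0.070 m (thin); about 0.068 m was expected, and the gap for pin_thin is within the reading error. The last picture shows the stack upright, and I saw none of the other things on the bench out of place. I did not measure the cups' spacing or tilt in that picture.

**What went wrong or disagreed:**
- **Cup grasps:** My first two tries closed above or on the lip, one pressing on it with about 30 N at the fingertips. The tips stand roughly 25 mm behind the stated TCP, so I went lower. The cup had not moved.
- **Knocked pin:** pin_thin was knocked aside by a few centimetres during the run. I found it again and gauged it.
- **Finger opening:** It read 2–3 mm too small on most grasps, which did no harm.
- **Camera height:** The nose height worked out from the pictures was up to 9 mm above what the grasp implied for pin_thick, so I used the grasp height.

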